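Level the resin casting board with its screw foot

TASK

Get the casting board ready for a pour: stand the mould box that has fallen over back upright in its empty place in the row of mould boxes, then lay the spirit level flat on the board, lengthwise, in the clear space between the row and the black knob, and let go of it. Turn the screw foot's knob until the bubble sits centred between the two lines with the level resting on its own; then press the level down onto the board with a light, steady push, and finish while still pressing, the bubble still centred. Leave the other two mould boxes standing where they are and do not disturb the other things on the bench.

Things in the scene. Friction and masses are not known exactly. Their poses are not given: they have to be found in the camera images.
- board: Plywood casting board 250 x 350 x 18 mm on two fixed feet (row end) and a screw foot (other end, which starts 2 to 4 mm low). Origin: underside, midway across, on the line of the fixed feet, 30 mm above the bench; it tilts about that line. x across the board, along the mould row; -y lengthwise from row to screw foot; z up. Spans y -320 to +30, x +-125, z 0 to 18 mm. It does not give when pressed
- board_row (a point): Point on the board's top face in the middle of the mould row (axes as the board's). The row runs along x through it, with three places at x = -85, 0 and +85 mm (within a few mm); any one of them can be the fallen box's
- board_mid (a point): Point on the board's top face, 130 mm from the row towards the screw foot: the middle of the clear space for the level (axes as the board's)
- foot_knob (a point): On the vertical axis of the screw foot's round fluted black knob (40 mm wide, 22 mm high), at mid height, 26 mm above the level board's top, 150 mm beyond board_mid on the board's centre line. Clockwise from above raises that end, 8 mm a turn (0.0044 rad of tilt per rad); the knob keeps its height. It turns lightly (0.06 N m), stays where left, needs 1.5 to 3 rad in all; no stop before 6 rad
- level: Pocket spirit level, aluminium, 150 x 24 mm, 32 mm high, about 200 g; vial in a 58 mm window in the middle of its top, the top solid from 29 to 75 mm either side of the middle. Origin: centre of its underside; x lengthwise, z up. Starts lying on its base on the bench
- bubble (a joint): Bubble's place along the level's x from the middle between the two black lines (m). It runs to the higher end, 0.75 mm per mrad of tilt, at most 11.5 mm, and settles in about a second. Bubble 14 mm long, lines 18 mm apart: it lies between them within +-2 mm of zero
- mould_fallen: The fallen mould box: open square box of white plastic, 40 x 40 mm, 62 mm high, 3 mm walls, thick floor, about 90 g. Origin: centre of its underside; z out of its mouth. Starts lying on its side in its place in the row, mouth towards the screw foot, its underside about on the row's line
- mould_a: A mould box like it, standing in its place in the row. Origin: centre of its underside
- mould_b: The other standing mould box of the row. Origin: centre of its underside
- jar_1: Small paint jar, 36 mm wide, 42 mm high, on the bench; a bystander. Origin: centre of its underside
- jar_2: Another such paint jar; a bystander. Origin: centre of its underside
- resin_bottle: White resin bottle, 60 mm wide, 150 mm high; a bystander. Origin: centre of its underside
- brush_pot: Steel pot with brushes, 68 mm wide, 190 mm high with them; a bystander. Origin: centre of its underside
- model_car: Toy-scale model car, 44 x 92 x 31 mm; a bystander. Origin: under its middle
- dish: Small dark metal paint dish, 64 mm wide, 14 mm high; a bystander. Origin: centre of its underside
- sanding_block: Cork sanding block, 51 x 86 x 29 mm; a bystander. Origin: centre of its underside
- loupe: Black eye loupe, 60 mm wide, 26 mm high; a bystander. Origin: centre of its underside

How it is judged:
On the way, in this order (a step that is already met when the one before it is completed fails the run):
1. the fallen mould box stands upright on the board in its empty place in the row, let go (angle between mould_fallen's own z axis and vertical below 0.08 rad and z of mould_fallen in the frame of board_row between -0.004 and 0.004 m and y of mould_fallen in the frame of board_row between -0.02 and 0.02 m and x of mould_fallen in the frame of board_row between -0.11 and 0.11 m and horizontal distance between mould_fallen and mould_a above 0.055 m and horizontal distance between mould_fallen and mould_b above 0.055 m and contact force between mould_fallen and the fingers below 0.05 N), for 0.2 s.
2. the spirit level lies flat and lengthwise on the board between the row and the knob, let go (angle between the x axis of level and the y axis of board, either way round below 0.2 rad and angle between the z axis of level and the z axis of board, either way round below 0.05 rad and angle between level's own z axis and vertical below 0.1 rad and z of level in the frame of board_mid between -0.004 and 0.004 m and x of level in the frame of board_mid between -0.1 and 0.1 m and y of level in the frame of board_mid between -0.1 and 0.08 m and contact force between level and the fingers below 0.05 N and linear speed of level below 0.01 m/s), for 0.4 s.
3. the knob has been turned until the bubble is centred, the level resting on its own (angle between the x axis of level and the y axis of board, either way round below 0.2 rad and angle between the z axis of level and the z axis of board, either way round below 0.05 rad and angle between level's own z axis and vertical below 0.1 rad and z of level in the frame of board_mid between -0.004 and 0.004 m and x of level in the frame of board_mid between -0.1 and 0.1 m and y of level in the frame of board_mid between -0.1 and 0.08 m and value of joint bubble between -0.002 and 0.002 m and angle between board's own z axis and vertical below 0.005 rad and contact force between level and the fingers below 0.05 N), for 0.3 s.
At the end, for the whole second after the job is handed in: Fingers press the level onto the board with 2 to 25 N; level flat, lengthwise within 11 deg, in the clear space; bubble within 2 mm of middle; fallen box upright, untouched, within 20 mm of the row line, 55 mm or more from the other two, which stand within 20 mm of their start (all of step 1 and angle between the x axis of level and the y axis of board, either way round below 0.2 rad and angle between the z axis of level and the z axis of board, either way round below 0.05 rad and angle between level's own z axis and vertical below 0.1 rad and z of level in the frame of board_mid between -0.004 and 0.004 m and x of level in the frame of board_mid between -0.1 and 0.1 m and y of level in the frame of board_mid between -0.1 and 0.08 m and value of joint bubble between -0.002 and 0.002 m and angle between board's own z axis and vertical below 0.005 rad and contact force between level and the fingers between 2 and 25 N and contact force between level and board above 4 N and angle between each of mould_a, mould_b's own z axis and vertical below 0.08 rad and distance of each of mould_a, mould_b from where it was at the start of the episode below 0.02 m); the arm keeps its last pose, push and grip.
It fails at once if one of the two standing mould boxes is knocked over or shoved more than 25 mm (distance of any of mould_a, mould_b from where it was at the start of the episode above 0.025 m or angle between any of mould_a, mould_b's own z axis and vertical above 0.5 rad).
It fails at once if a bystander on the bench is knocked over or moved more than 30 mm (distance of any of jar_1, jar_2, resin_bottle, brush_pot, model_car, dish, sanding_block, loupe from where it was at the start of the episode above 0.03 m or angle between any of jar_1, jar_2, resin_bottle, brush_pot, model_car, dish, sanding_block, loupe's own z axis and vertical above 0.5 rad).
It also fails if it takes over 72 s, if anything falls off the work surface, if the arm or the gripper's body presses on something with over 40 N, if the wrist force passes 120 N, or if a joint passes its speed limit or range.

ROBOT

A 7-joint arm with a two-finger parallel gripper is mounted at the origin on the work surface. World frame = base frame: x ahead of the robot, y to its left, z up, the work surface at z = 0. Lengths are in m, angles in rad, forces in N, time in s.
With the tool pointing down it reaches from about 0.4 to 0.85 m from the base axis. Payload 4.5 kg.
Tool frame: the origin (TCP) lies midway between the tips of the shut fingers; the grasp point (between the pads) lies 19 mm behind it; z points along the fingers, y is the direction in which the jaws open and shut (so a half turn about z gives the same grasp; the last joint's range is limited). The gripper opens to 88 mm and grips with 3 to 60 N. Pads are 18 mm wide; open, the fingers measure 123 mm over their backs; the gripper's body (75 mm by 187 mm) begins 45 mm behind the grasp point.
Start: joints at [-1.19, 0.689, -0.195, 1.565, 0.157, 0.902, -0.215], TCP at [0.212, 0.588, 0.239] pointing down, gripper open.
Joint ranges: [-3.01, 3.01], [-0.46, 2.08], [-1.47, 1.51], [0.13, 2.56], [-1, 4.14], [0.04, 2.09], [-2.66, 2.66]. Speed limits (rad/s): [2.57, 2.57, 3.14, 3.14, 3.14, 3.14, 3.14].

INTERFACE

Orientations are given as a unit quaternion [x, y, z, w].
In Python, from plant import get_state, snapshot, finish_job, find_in gives the robot as it stands.
- The arm moves only by the shell command python3 -m creep 'ROWS' [OPENING] [FORCE]. ROWS is JSON, one flat list of numbers, 6 for each row, row after row: the shift along the tool's x, y, z in mm, then the turn, a rotation vector about the tool's x, y, z in degrees. In form: [tx, ty, tz, wx, wy, wz, tx, ty, tz, wx, wy, wz, ...]. A call has 1 to 5 rows; each row shifts and turns the pose as measured when the row begins, along the tool's axes as they then stand; what a row does not reach is not made up. A row lasts 1/12 s, in which the tool goes at most 41.7 mm and 7.16 degrees, less where a joint would pass 70% of its speed; a pose out of reach is approached as far as the arm can. A call is refused whole if a number of a shift passes 41.7 or a number of a turn 7.16, either way. A call with a gripper value outside its range is refused whole. OPENING is the finger opening in mm, from 0 to 88.1, set as the call begins (- or left out, the last holds). The fingers move at their own pace and stop on an object; FORCE is the grip in N (left out, the last holds). Time passes only in rows, so rows that do not move let the fingers close. It gives the time, the measured TCP pose, the force and the opening at its end, in the units of the state.
- get_state(): the state, without advancing time (a new reading comes with each control period).
- snapshot(name): name is "side" or "top"; returns a dict with "color" (400x640x3 uint8, red, green, blue), "intrinsics" (3x3 intrinsics, pixels), "extrinsics" (4x4, takes a point from world to camera coordinates). Camera axes: x right, y down, z forward; pixel columns grow to the right and rows downward; lengths in m; the calibration is good to about 2 mm. A picture is of the moment at which its call begins. There is no depth.
- finish_job(): hands the job in, once; it reports no verdict.
Trained networks look in the newest picture that a camera, given by its name, has taken for a name from the list of things; names that differ only in an ending like _2 or _b are one class to them, and where a whole thing is asked for, a point or a joint stands for the part that bears it (a point fixed in the world has none). Each returns a list of dicts, best first, with "score" (0 to 1); they miss things now and then, are a little off and sometimes report something else, mostly with a low value. They report only what shows in the picture. A call takes as long as a camera call.
- find_in(thing, camera): "xy" ([column, row] in pixels, amid what is visible of it).
The state is a dict: "clock": time; "q": joint angles; "qd": joint speeds; "joint_torque": joint torques, N m; "tool_pos": TCP position; "eef_rot": TCP orientation; "contact_force": force on the tool from outside, world axes, zero at the start; "moment": the same for the moment, N m; "opening": opening from 0.0 (shut) to 1.0 (fully open).
Only numpy, scipy, OpenCV 4.12 (cv2) and the standard library are available. Lean on these libraries where they do the work, as an engineer would, in place of code of your own. Each camera call takes 0.05 s, during which the arm holds its last target.

## Working session

There is one attempt and no reset: what is moved stays moved. The work goes in short steps, Python scripts to look and compute and a shell command to move; the robot and the scene stay as the last step left them, time stands still between calls to the robot, and variables do not carry over. Pictures are saved under pics/ and viewed, and the job is handed in when it is done.

```bash
ls; mkdir -p pics
cat > h.py <<'E'
import numpy as np, cv2
from plant import get_state, snapshot, find_in
from scipy.spatial.transform import Rotation as R
def snap(n,name):
    s=snapshot(n); cv2.imwrite(f'pics/{name}.png',s['color'][:,:,::-1]); return s
def ray(s,uv):
    K=np.array(s['intrinsics']);E=np.array(s['extrinsics']);Rm=E[:3,:3];t=E[:3,3]
    d=Rm.T@np.linalg.inv(K)@np.array([uv[0],uv[1],1.]);o=-Rm.T@t
    return o,d
def atz(s,uv,z):
    o,d=ray(s,uv); return o+d*(z-o[2])/d[2]
def proj(s,p):
    K=np.array(s['intrinsics']);E=np.array(s['extrinsics']);c=E[:3,:3]@np.array(p)+E[:3,3];u=K@c
    return u[:2]/u[2]
E
python3 - <<'E'
from h import *
np.set_printoptions(precision=3,suppress=True)
st=get_state(); print(st)
for c in ['side','top']:
    s=snap(c,c+'0'); print(c,np.array(s['intrinsics']).tolist(),ray(s,(320,200)))
    for t in ['board','board_row','board_mid','foot_knob','level','bubble','mould_fallen','mould_a','jar_1','resin_bottle','brush_pot','model_car','dish','sanding_block','loupe']:
        print(t,[(np.round(d['xy']),round(d['score'],2)) for d in find_in(t,c)][:4])
E
```

```text
pics
{'clock': 0.0, 'q': array([-1.19 ,  0.69 , -0.195,  1.566,  0.157,  0.903, -0.215]), 'qd': array([ 0.001, -0.   ,  0.002,  0.002, -0.001,  0.   ,  0.001]), 'joint_torque': array([ -0.001, -52.755,  -1.267, -15.342,  -0.053,   0.006,   0.   ]), 'tool_pos': array([0.212, 0.587, 0.238]), 'eef_rot': array([ 0.172,  0.985, -0.001, -0.   ]), 'contact_force': array([-0.075, -0.113, -0.518]), 'moment': array([0.029, 0.015, 0.02 ]), 'opening': 1.0001739249212132}
side [[381.1624204512222, 0.0, 317.6090119886128], [0.0, 381.1624204512222, 200.91148937145002], [0.0, 0.0, 1.0]] (array([0.32 , 0.814, 0.74 ]), array([ 0.264, -0.748, -0.609]))
board [(array([355., 199.]), 0.76), (array([327., 301.]), 0.47)]
board_row [(array([355., 197.]), 0.8), (array([316., 213.]), 0.48)]
board_mid [(array([227., 335.]), 0.75), (array([356., 197.]), 0.66)]
foot_knob [(array([363., 165.]), 0.43)]
level [(array([327., 299.]), 0.6)]
bubble []
mould_fallen [(array([381., 215.]), 0.79)]
mould_a [(array([343., 214.]), 0.93), (array([317., 210.]), 0.55)]
jar_1 [(array([288., 368.]), 0.97), (array([248., 288.]), 0.7
[... 479 characters left out ...]
 134.]), 0.54)]
board_mid []
foot_knob [(array([417., 213.]), 0.48)]
level [(array([220., 238.]), 0.67), (array([363., 225.]), 0.51), (array([306., 190.]), 0.34)]
bubble []
mould_fallen [(array([327., 258.]), 0.68)]
mould_a [(array([303., 191.]), 0.77), (array([306., 224.]), 0.56), (array([270., 132.]), 0.54), (array([482., 262.]), 0.48)]
jar_1 [(array([207., 172.]), 0.53), (array([156., 236.]), 0.53)]
resin_bottle [(array([380., 130.]), 0.89), (array([221., 241.]), 0.35)]
brush_pot [(array([271., 135.]), 0.67), (array([156., 234.]), 0.5)]
model_car [(array([168., 178.]), 0.58)]
dish [(array([482., 263.]), 0.76)]
sanding_block [(array([476., 179.]), 0.92)]
loupe [(array([310., 133.]), 0.75)]
```

View pics/side0.png

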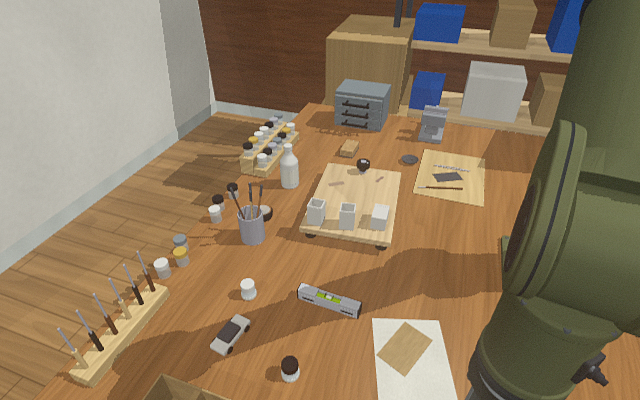

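View pics/top0.png

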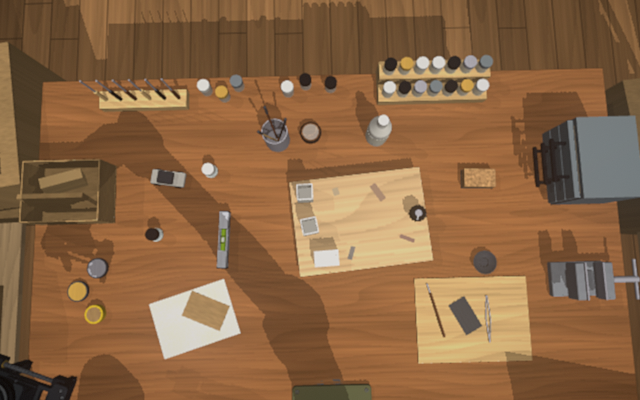

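Run:
```python
import cv2
a=cv2.imread('pics/top0.png'); cv2.imwrite('pics/t0z.png',cv2.resize(a[155:285,280:445],None,fx=4.6,fy=4.6,interpolation=cv2.INTER_CUBIC))
cv2.imwrite('pics/t0l.png',cv2.resize(a[120:280,140:260],None,fx=3.6,fy=3.6,interpolation=cv2.INTER_CUBIC))
a=cv2.imread('pics/side0.png'); cv2.imwrite('pics/s0z.png',cv2.resize(a[140:260,270:430],None,fx=4.8,fy=4.8,interpolation=cv2.INTER_CUBIC))
```

```text
(no output)
```

View pics/t0z.png

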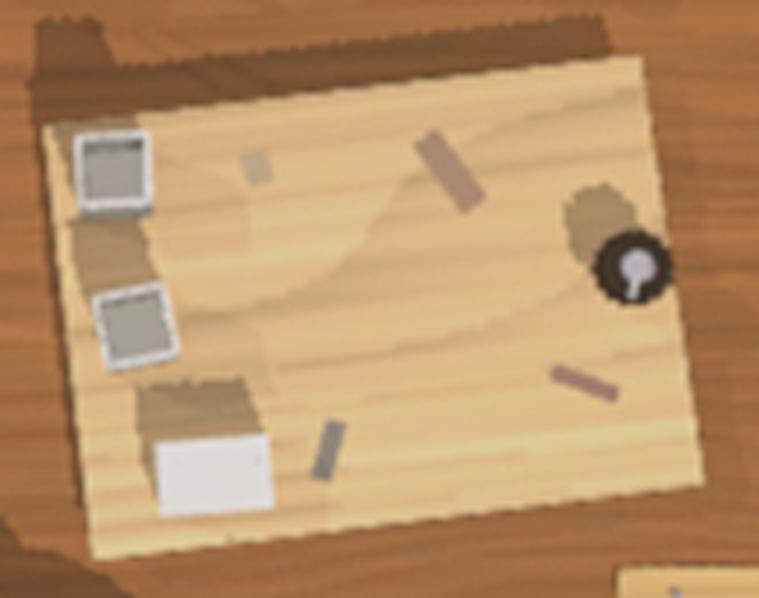

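View pics/s0z.png

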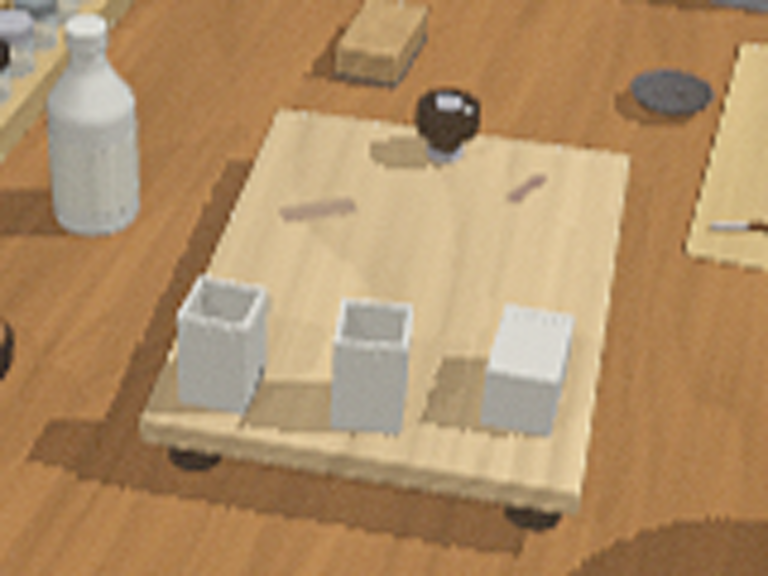

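View pics/t0l.png

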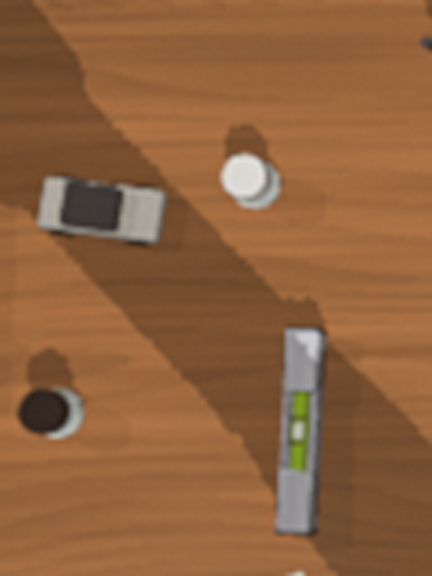

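```bash
cat > b.py <<'E'
from h import *
np.set_printoptions(precision=4,suppress=True)
import pickle
E
python3 - <<'E'
from b import *
s=snapshot('top'); 
def c(x,y,z,o=(280,155),k=4.6): return atz(s,((x+.5)/k+o[0]-.5,(y+.5)/k+o[1]-.5),z)
C=[c(42,127,.048),c(640,57,.045),c(705,485,.045),c(95,560,.048)]
C=np.array(C);print(C)
for i in range(4): print(np.linalg.norm(C[i]-C[i-1]))
yax=((C[0]-C[1])+(C[3]-C[2]));yaw=np.arctan2(yax[1],yax[0])
xax=((C[0]-C[3])+(C[1]-C[2]));yaw2=np.arctan2(xax[1],xax[0])
print('yaw of +y axis',yaw,'perp',yaw2)
ctr=C.mean(0);print('ctr',ctr)
y=yaw
ey=np.array([np.cos(y),np.sin(y),0]); ex=np.array([ey[1],-ey[0],0])
row=ctr+ey*.145
print('ex',ex,'ey',ey,'row',row,'mid',row-ey*.13,'knob',row-ey*.28)
def bf(p): d=p-row; return np.array([d@ex,d@ey])
print('knob',c(638,268,.048+.037))
for n,pts,z in [('f',[(155,442),(268,435),(273,508),(162,516)],.088),('m1',[(76,134),(151,130),(153,206),(78,210)],.110),('m2',[(92,294),(163,283),(179,355),(108,371)],.110)]:
    P=np.array([c(*p,z) for p in pts]); e=P[1]-P[0]+P[2]-P[3]
    print(n,P.mean(0),bf(P.mean(0)),'yaw',np.arctan2(e[1],e[0]),[np.linalg.norm(P[i]-P[i-1]) for i in range(4)])
    if n=='f': print(P)
P=np.array([c(*p,.032,(140,120),3.6) for p in [(286,328),(324,328),(316,534),(277,531)]])
e=P[0]-P[3]+P[1]-P[2];print('level',P.mean(0),np.arctan2(e[1],e[0]),np.linalg.norm(e)/2)
for n,p,z in [('bottle',(383,120),.15),('pot',(275,133),.1),('loupe',(310,131),.026),('jar',(208,169),.042),('jar',(151,234),.042),('dish',(484,262),.014),('block',(476,179),.029)]: print(n,atz(s,p,z))
print(find_in('level','top')[:2])
E
```

```text
[[ 0.6332  0.0996  0.048 ]
 [ 0.6659 -0.2475  0.045 ]
 [ 0.4193 -0.2715  0.045 ]
 [ 0.3864  0.0739  0.048 ]]
0.24814212988037296
0.3486492207557668
0.24766647692066387
0.3469054674366298
yaw of +y axis 1.6653685680179833 perp 0.10036644417043852
ctr [ 0.5262 -0.0864  0.0465]
ex [0.9955 0.0944 0.    ] ey [-0.0944  0.9955  0.    ] row [0.5125 0.058  0.0465] mid [ 0.5248 -0.0714  0.0465] knob [ 0.5389 -0.2208  0.0465]
knob [ 0.54   -0.2308  0.085 ]
f [0.4326 0.0059 0.088 ] [-0.0845 -0.0443] yaw -1.529681069255966 [np.float64(0.040069714755914414), np.float64(0.061714116269994686), np.float64(0.039453013873025904), np.float64(0.06040069375403085)]
[[ 0.4513  0.0378  0.088 ]
 [ 0.4536 -0.0238  0.088 ]
 [ 0.4141 -0.0254  0.088 ]
 [ 0.4114  0.035   0.088 ]]
m1 [0.5984 0.056  0.11  ] [ 0.0854 -0.0101] yaw -1.5425253909565613 [np.float64(0.04163337159054594), np.float64(0.04083436580262474), np.float64(0.04164369037859563), np.float64(0.040648427499381246)]
m2 [0.5137 0.0464 0.11  ] [ 0.0001 -0.0116] yaw -1.4082615636774187 [np.float64(0.042288038350708046), np.float64(0.038684786020332346), np.float64(0.039684967509086476), np.float64(0.03900571709222741)]
level [0.4882 0.2769 0.032 ] -0.04019393331565823 0.14989727379420992
bottle [ 0.7646 -0.1413  0.15  ]
pot [0.7531 0.1288 0.1   ]
loupe [0.7774 0.0406 0.026 ]
jar [0.6755 0.3155 0.042 ]
jar [0.5056 0.4644 0.042 ]
dish [ 0.4098 -0.4156  0.014 ]
block [ 0.6321 -0.4038  0.029 ]
[{'xy': [222.4, 239.7], 'score': 0.84}]
```

```bash
cat > p.py <<'E'
from b import *
import sys
def Rt(yawy,t=0,sd=0):
    "tool y at yawy(deg), tilt t deg about tool y, sd about tool x"
    a=np.radians(yawy); y=np.array([np.cos(a),np.sin(a),0]); z=np.array([0,0,-1.]); x=np.cross(y,z)
    return R.from_matrix(np.column_stack([x,y,z]))*R.from_euler('y',t,degrees=True)*R.from_euler('x',sd,degrees=True)
def cur():
    s=get_state(); return s,np.array(s['tool_pos']),R.from_quat(s['eef_rot'])
def plan(pos,Rg,n=None,grasp=False):
    s,p,r=cur(); pos=np.array(pos,float)
    if grasp: pos=pos+Rg.apply([0,0,.019])
    w=(r.inv()*Rg).as_rotvec(degrees=True); d=pos-p
    print('t',round(s['clock'],2),'pos',p,'d',d*1000,'tool d',r.inv().apply(d)*1000,'rot',w,'q',np.array(s['q']),'F',np.array(s['contact_force']))
    m=max(np.linalg.norm(d)*1000/40,np.linalg.norm(w)/7.0); n=n or int(np.ceil(m))
    out=[]
    for i in range(n):
        ri=r*R.from_rotvec(w*i/n,degrees=True)
        out.append(np.r_[np.round(ri.inv().apply(d/n)*1000,1),np.round(w/n,2)])
    print('rows',n)
    for o in out: print(', '.join('%g'%v for v in o))
E
python3 -c "
from p import *
plan([.433,0,.2],Rt(3))"
```

```text
t 1.7 pos [0.2124 0.5878 0.2387] d [ 220.5593 -587.7921  -38.7378] tool d [-407.2355 -477.8147   38.7157] rot [ 0.0027 -0.0015 67.1271] q [-1.1902  0.6891 -0.1946  1.5653  0.1573  0.9025 -0.2151] F [-0.0175  0.0082  0.3091]
rows 16
-25.5, -29.9, 2.4, 0, -0, 4.2
-27.6, -27.9, 2.4, 0, -0, 4.2
-29.5, -25.8, 2.4, 0, -0, 4.2
-31.3, -23.6, 2.4, 0, -0, 4.2
-33, -21.2, 2.4, 0, -0, 4.2
-34.5, -18.8, 2.4, 0, -0, 4.2
-35.7, -16.2, 2.4, 0, -0, 4.2
-36.8, -13.5, 2.4, 0, -0, 4.2
-37.7, -10.8, 2.4, 0, -0, 4.2
-38.4, -8, 2.4, 0, -0, 4.2
-38.9, -5.2, 2.4, 0, -0, 4.2
-39.2, -2.3, 2.4, 0, -0, 4.2
-39.2, 0.5, 2.4, 0, -0, 4.2
-39.1, 3.4, 2.4, 0, -0, 4.2
-38.7, 6.3, 2.4, 0, -0, 4.2
-38.2, 9.1, 2.4, 0, -0, 4.2
```

```bash
python3 -m creep '[-25,-30,1,0,0,4.2, -28,-28,1,0,0,4.2, -30,-26,1,0,0,4.2, -31,-24,1,0,0,4.2, -33,-21,1,0,0,4.2]' 65
python3 -m creep '[-35,-19,1,0,0,4.2, -36,-16,1,0,0,4.2, -37,-14,1,0,0,4.2, -38,-11,1,0,0,4.2, -38,-8,1,0,0,4.2]'
python3 -m creep '[-39,-5,1,0,0,4.2, -39,-2,1,0,0,4.2, -39,0,1,0,0,4.2, -39,3,1,0,0,4.2, -39,6,1,0,0,4.2]'
python3 -c "
from p import *
plan([.433,0,.2],Rt(3))"
```

```text
clock: 2.12
tool_pos: [0.2767, 0.4083, 0.232]
eef_rot: [0.349, 0.937, 0.006, -0.004]
contact_force: [1.3, 0.6, 0.8]
opening: 0.741
clock: 2.53
tool_pos: [0.3466, 0.2154, 0.2252]
eef_rot: [0.521, 0.853, 0.008, -0.004]
contact_force: [1.1, -0.1, 0.2]
opening: 0.741
clock: 2.95
tool_pos: [0.4134, 0.0219, 0.2181]
eef_rot: [0.674, 0.739, 0.009, -0.005]
contact_force: [0.8, 0.8, 0.7]
opening: 0.739
t 2.95 pos [0.4134 0.0219 0.2181] d [ 19.6364 -21.939  -18.1215] tool d [-23.9813  17.4185  17.7986] rot [ 0.4073 -1.1     2.2346] q [-0.1535  0.4635  0.0055  2.2043 -0.0469  0.4657 -0.0154] F [0.7674 0.8144 0.7379]
rows 1
-24, 17.4, 17.8, 0.41, -1.1, 2.23
```

```bash
python3 -c "
from p import *
r=Rt(2.5,40); plan(np.array([.4325,.003,.073])-r.apply([0,0,.09]),r,7,grasp=True)"
```

```text
t 2.95 pos [0.4134 0.0219 0.2181] d [ 21.1271 -64.5335 -90.7324] tool d [-67.9097  14.4768  89.5655] rot [-0.5679 38.8903  2.76  ] q [-0.1535  0.4635  0.0055  2.2043 -0.0469  0.4657 -0.0154] F [0.7674 0.8144 0.7379]
rows 7
-9.7, 2.1, 12.8, -0.08, 5.56, 0.39
-10.9, 2.1, 11.8, -0.08, 5.56, 0.39
-12, 2.2, 10.7, -0.08, 5.56, 0.39
-12.9, 2.3, 9.5, -0.08, 5.56, 0.39
-13.8, 2.3, 8.2, -0.08, 5.56, 0.39
-14.5, 2.4, 6.8, -0.08, 5.56, 0.39
-15.1, 2.5, 5.4, -0.08, 5.56, 0.39
```

```bash
python3 -m creep '[-10,2,10,0,5.6,0.4, -11,2,10,0,5.6,0.4, -12,2,10,0,5.6,0.4, -13,2,9,0,5.6,0.4]'
python3 -m creep '[-14,2,8,0,5.6,0.4, -14,2,7,0,5.6,0.4, -15,2,5,0,5.6,0.4]'
python3 -c "
from p import *
r=Rt(2.5,40); plan(np.array([.4325,.003,.073])-r.apply([0,0,.09]),r,3,grasp=True)"
```

```text
clock: 3.28
tool_pos: [0.429, -0.0159, 0.18]
eef_rot: [0.672, 0.718, 0.128, -0.128]
contact_force: [1.0, 1.3, -1.5]
opening: 0.736
clock: 3.53
tool_pos: [0.4411, -0.0486, 0.144]
eef_rot: [0.653, 0.683, 0.233, -0.233]
contact_force: [0.3, 0.4, -0.8]
opening: 0.738
t 3.53 pos [ 0.4411 -0.0486  0.144 ] d [ -6.6009   5.9603 -16.6544] tool d [-5.4196 -6.6001 16.8384] rot [0.783  1.5774 0.3617] q [ 0.7663  0.8784 -0.5766  2.0165 -0.3432  0.608   0.672 ] F [ 0.3314  0.4366 -0.8338]
rows 3
-1.8, -2.2, 5.6, 0.26, 0.53, 0.12
-1.9, -2.2, 5.6, 0.26, 0.53, 0.12
-1.9, -2.1, 5.6, 0.26, 0.53, 0.12
```

```bash
python3 -m creep '[-5,-6.6,17,0.8,1.6,0.4]'
python3 -c "
from p import *
a=snap('side','s1');b=snap('top','t1')
cv2.imwrite('pics/st1.png',np.vstack([cv2.resize(a['color'],(480,300)),cv2.resize(b['color'],(480,300))])[:,:,::-1])
r=Rt(2.5,40); plan(np.array([.4325,.003,.073]),r,3,grasp=True)"
```

```text
clock: 3.62
tool_pos: [0.4375, -0.0499, 0.1246]
eef_rot: [0.655, 0.674, 0.239, -0.245]
contact_force: [0.2, -0.9, -0.5]
opening: 0.742
t 3.72 pos [ 0.4333 -0.0442  0.1247] d [ -1.37    59.4449 -66.2694] tool d [ 2.6695  1.2301 88.9863] rot [-0.0189 -0.1825 -0.4793] q [ 0.7752  0.9293 -0.5793  2.0248 -0.3448  0.5897  0.6872] F [0.6201 0.7679 0.3464]
rows 3
0.9, 0.4, 29.7, -0.01, -0.06, -0.16
0.9, 0.4, 29.7, -0.01, -0.06, -0.16
1, 0.4, 29.7, -0.01, -0.06, -0.16
```

View pics/st1.png

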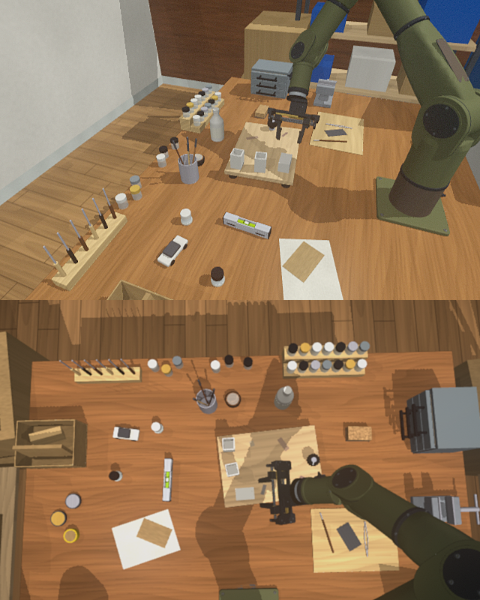

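```bash
python3 -m creep '[1,0.5,30,0,0,-0.2, 1,0.5,30,0,0,-0.1, 0,0,24,0,0,0, 0,0,0,0,0,0]'
python3 -c "
from p import *
a=snap('side','s2');b=snap('top','t2')
A=cv2.resize(a['color'][160:260,280:420],None,fx=4,fy=4);B=cv2.resize(b['color'][180:290,280:420],(560,400))
cv2.imwrite('pics/st2.png',cv2.resize(np.vstack([A,B]),(420,600))[:,:,::-1])
r=Rt(2.5,40); plan(np.array([.4325,.003,.073]),r,3,grasp=True)"
```

```text
clock: 4.05
tool_pos: [0.4354, 0.0142, 0.0638]
eef_rot: [0.649, 0.68, 0.237, -0.244]
contact_force: [-0.0, 0.3, -0.2]
opening: 0.736
t 4.15 pos [0.4369 0.0117 0.0653] d [-4.8981  3.4721 -6.8448] tool d [-1.5154 -4.809   7.5813] rot [0.4584 0.3341 0.2305] q [ 0.6907  1.0501 -0.6163  2.0984 -0.3766  0.3506  0.7013] F [ 0.6675 -0.9607 -0.2862]
rows 3
-0.5, -1.6, 2.5, 0.15, 0.11, 0.08
-0.5, -1.6, 2.5, 0.15, 0.11, 0.08
-0.5, -1.6, 2.5, 0.15, 0.11, 0.08
```

View pics/st2.png

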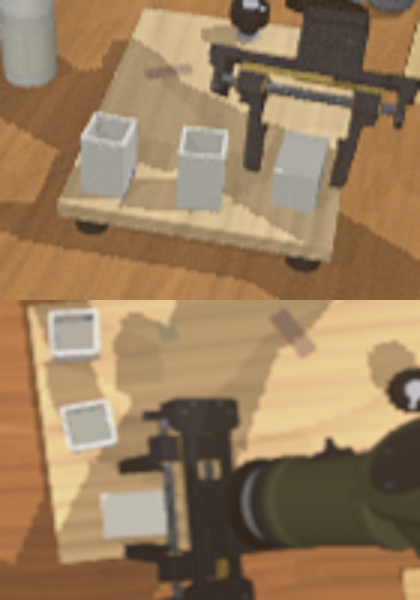

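```bash
python3 -m creep '[-1.5,-4.8,7,0.4,0.3,0.2, 0,0,0,0,0,0]'
python3 -m creep '[0,0,0,0,0,0, 0,0,0,0,0,0, 0,0,0,0,0,0, 0,0,0,0,0,0]' 30 15
python3 -c "
from p import *
r=Rt(2.5,40); plan(np.array([.4325,.003,.073]),r,3,grasp=True)"
```

```text
clock: 4.32
tool_pos: [0.4333, 0.0139, 0.0609]
eef_rot: [0.649, 0.68, 0.237, -0.244]
contact_force: [0.2, 0.4, 0.7]
opening: 0.74
clock: 4.65
tool_pos: [0.4349, 0.0113, 0.0629]
eef_rot: [0.65, 0.68, 0.237, -0.241]
contact_force: [-0.1, 0.0, -1.0]
opening: 0.46
t 4.65 pos [0.4349 0.0113 0.0629] d [-2.9067  3.9044 -4.4253] tool d [ 0.3038 -2.7776  5.9556] rot [0.4327 0.4927 0.2441] q [ 0.6911  1.0534 -0.615   2.1035 -0.3751  0.3422  0.7036] F [-0.0514  0.0408 -1.0052]
rows 3
0.1, -0.9, 2, 0.14, 0.16, 0.08
0.1, -0.9, 2, 0.14, 0.16, 0.08
0.1, -0.9, 2, 0.14, 0.16, 0.08
```

```bash
cat >> p.py <<'E'
V_=None
def boxtarget(h,t,yaw=4.,xy=(.4288,.040)):
    v=np.load('v.npy'); r=Rt(yaw,t); return np.array([*xy,.048+h])-r.apply(v), r
E
python3 -c "
from p import *
s,p,r=cur()
u=np.array([.4313,.0368,.068]); v=r.inv().apply(u-p); np.save('v.npy',v); print(v)
print(r.as_matrix())
plan(p+[0,0,.06],r)
pos,rg=boxtarget(.05,-50); plan(pos,rg,14)
"
```

```text
[ 0.0231 -0.0025  0.0123]
[[-0.0379  0.9991 -0.0202]
 [ 0.7706  0.0421  0.6359]
 [ 0.6362  0.0085 -0.7715]]
t 4.65 pos [0.4349 0.0113 0.0629] d [ 0.  0. 60.] tool d [ 38.1695   0.5118 -46.2907] rot [0. 0. 0.] q [ 0.6911  1.0534 -0.615   2.1035 -0.3751  0.3422  0.7036] F [-0.0514  0.0408 -1.0052]
rows 2
19.1, 0.3, -23.1, 0, 0, 0
19.1, 0.3, -23.1, 0, 0, 0
t 4.65 pos [0.4349 0.0113 0.0629] d [-3.2512 23.5166 60.7152] tool d [ 56.8702  -1.741  -31.8228] rot [  0.3787 -89.494   -1.8051] q [ 0.6911  1.0534 -0.615   2.1035 -0.3751  0.3422  0.7036] F [-0.0514  0.0408 -1.0052]
rows 14
4.1, -0.1, -2.3, 0.03, -6.39, -0.13
3.8, -0.1, -2.7, 0.03, -6.39, -0.13
3.5, -0.1, -3.1, 0.03, -6.39, -0.13
3.1, -0.1, -3.5, 0.03, -6.39, -0.13
2.7, -0.1, -3.8, 0.03, -6.39, -0.13
2.2, -0.1, -4.1, 0.03, -6.39, -0.13
1.8, -0.1, -4.3, 0.03, -6.39, -0.13
1.3, -0.1, -4.5, 0.03, -6.39, -0.13
0.8, -0.1, -4.6, 0.03, -6.39, -0.13
0.3, -0.1, -4.6, 0.03, -6.39, -0.13
-0.3, -0.1, -4.6, 0.03, -6.39, -0.13
-0.8, -0.1, -4.6, 0.03, -6.39, -0.13
-1.3, -0.1, -4.5, 0.03, -6.39, -0.13
-1.8, -0.1, -4.3, 0.03, -6.39, -0.13
```

```bash
python3 -m creep '[19,0,-23,0,0,0, 19,0,-23,0,0,0, 13,0,-15,0,0,0]'
python3 -c "
from p import *
pos,rg=boxtarget(.06,-50.5); plan(pos,rg,14)
"
```

```text
clock: 4.9
tool_pos: [0.4328, 0.0106, 0.1407]
eef_rot: [0.652, 0.678, 0.235, -0.244]
contact_force: [0.3, -0.2, -1.5]
opening: 0.454
t 4.9 pos [0.4328 0.0106 0.1407] d [-1.1967 24.4593 -7.0944] tool d [14.3324 -0.2717 21.0839] rot [ -0.1638 -90.1271  -2.0238] q [ 0.7036  0.8916 -0.6307  2.1009 -0.4072  0.4896  0.6447] F [ 0.2852 -0.2383 -1.5177]
rows 14
1, -0, 1.5, -0.01, -6.44, -0.14
1.2, -0, 1.4, -0.01, -6.44, -0.14
1.3, -0, 1.2, -0.01, -6.44, -0.14
1.5, -0, 1.1, -0.01, -6.44, -0.14
1.6, -0, 0.9, -0.01, -6.44, -0.14
1.7, -0, 0.7, -0.01, -6.44, -0.14
1.7, 0, 0.5, -0.01, -6.44, -0.14
1.8, 0, 0.3, -0.01, -6.44, -0.14
1.8, 0, 0.1, -0.01, -6.44, -0.14
1.8, 0, -0.1, -0.01, -6.44, -0.14
1.8, 0, -0.3, -0.01, -6.44, -0.14
1.8, 0, -0.5, -0.01, -6.44, -0.14
1.7, 0, -0.7, -0.01, -6.44, -0.14
1.6, 0, -0.9, -0.01, -6.44, -0.14
```

```bash
python3 -m creep '[1,0,1.5,0,-6.4,-0.1, 1,0,1.5,0,-6.4,-0.1, 1.5,0,1,0,-6.4,-0.1, 1.5,0,1,0,-6.4,-0.1, 1.5,0,1,0,-6.4,-0.1]'
python3 -m creep '[1.7,0,0.7,0,-6.4,-0.1, 1.7,0,0.5,0,-6.4,-0.1, 1.8,0,0.3,0,-6.4,-0.1, 1.8,0,0,0,-6.4,-0.1]'
python3 -c "
from p import *
pos,rg=boxtarget(.06,-50.5); plan(pos,rg,6)
"
```

```text
clock: 5.32
tool_pos: [0.4361, 0.0084, 0.1405]
eef_rot: [0.698, 0.712, 0.056, -0.049]
contact_force: [0.6, -0.5, -1.8]
opening: 0.449
clock: 5.65
tool_pos: [0.4354, 0.0144, 0.1395]
eef_rot: [0.695, 0.711, -0.071, 0.078]
contact_force: [-0.7, -1.1, -1.9]
opening: 0.457
t 5.65 pos [0.4354 0.0144 0.1395] d [-3.809  20.679  -5.8849] tool d [21.5284 -3.3666  1.397 ] rot [ -1.0155 -38.4372  -2.5438] q [-0.5436  0.7099  0.41    2.2272 -0.1964  0.2865 -0.0084] F [-0.6505 -1.0837 -1.8993]
rows 6
3.6, -0.6, 0.2, -0.17, -6.41, -0.42
3.6, -0.5, -0.2, -0.17, -6.41, -0.42
3.6, -0.5, -0.6, -0.17, -6.41, -0.42
3.5, -0.5, -1, -0.17, -6.41, -0.42
3.3, -0.4, -1.4, -0.17, -6.41, -0.42
3.2, -0.4, -1.7, -0.17, -6.41, -0.42
```

```bash
python3 -m creep '[3.6,-0.5,0,-0.2,-6.4,-0.4, 3.6,-0.5,0,-0.2,-6.4,-0.4, 3.6,-0.5,-0.6,-0.2,-6.4,-0.4, 3.5,-0.5,-1,-0.2,-6.4,-0.4]'
python3 -c "
from p import *
pos,rg=boxtarget(.06,-50.5); plan(pos,rg,3)
"
```

```text
clock: 5.98
tool_pos: [0.4351, 0.0309, 0.1396]
eef_rot: [0.652, 0.685, -0.217, 0.243]
contact_force: [1.0, -0.2, -1.9]
opening: 0.453
t 5.98 pos [0.4351 0.0309 0.1396] d [-3.5383  4.1546 -5.9991] tool d [ 7.0775 -3.4194  1.9964] rot [  0.2725 -12.4752  -1.367 ] q [-1.0498  1.0109  0.8241  2.1565 -0.1311  0.4329 -0.2593] F [ 0.9604 -0.2386 -1.888 ]
rows 3
2.4, -1.1, 0.7, 0.09, -4.16, -0.46
2.4, -1.1, 0.5, 0.09, -4.16, -0.46
2.4, -1.1, 0.3, 0.09, -4.16, -0.46
```

```bash
python3 -m creep '[2.4,-1.1,1,0.1,-4.2,-0.5, 2.4,-1.1,1,0.1,-4.2,-0.5, 2.4,-1.1,1,0.1,-4.2,-0.5]'
python3 -c "
from p import *
a=snap('side','s3');b=snap('top','t3')
A=cv2.resize(a['color'][140:260,270:430],None,fx=3,fy=3);B=cv2.resize(b['color'][180:290,280:420],(480,360))
cv2.imwrite('pics/st3.png',cv2.resize(np.vstack([A,B]),(400,600))[:,:,::-1])
pos,rg=boxtarget(.02,-50.5); plan(pos,rg)"
```

```text
clock: 6.23
tool_pos: [0.4324, 0.0407, 0.1306]
eef_rot: [0.61, 0.664, -0.293, 0.318]
contact_force: [0.9, -0.1, -0.7]
opening: 0.453
t 6.33 pos [0.4321 0.0418 0.1279] d [ -0.5401  -6.8097 -34.2273] tool d [22.4725 -0.9214 26.6892] rot [0.6312 0.7301 0.9973] q [-1.1914  1.2125  0.9077  2.0842 -0.1049  0.5525 -0.3442] F [ 0.0754 -0.4853 -0.637 ]
rows 1
22.5, -0.9, 26.7, 0.63, 0.73, 1
```

View pics/st3.png

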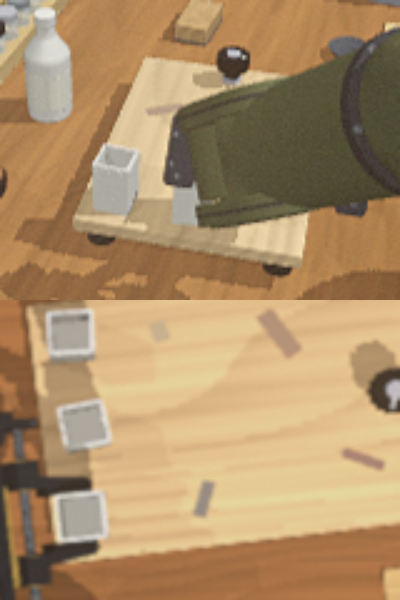

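```bash
python3 -m creep '[11,-1,13,0.3,0.4,0.5, 11,0,13,0.3,0.4,0.5, 0,0,0,0,0,0]'
python3 -c "
from p import *
pos,rg=boxtarget(.002,-50.5); plan(pos,rg)"
```

```text
clock: 6.58
tool_pos: [0.4318, 0.0352, 0.094]
eef_rot: [0.619, 0.662, -0.288, 0.31]
contact_force: [-0.5, -0.2, -0.2]
opening: 0.453
t 6.58 pos [0.4318 0.0352 0.094 ] d [ -0.2392  -0.1537 -18.3199] tool d [13.9536 -0.2881 11.8706] rot [ 0.03   -0.4604 -0.1334] q [-1.1541  1.2534  0.8599  2.0881 -0.1436  0.4952 -0.3621] F [-0.5174 -0.1643 -0.1622]
rows 1
14, -0.3, 11.9, 0.03, -0.46, -0.13
```

```bash
python3 -m creep '[9,0,8,0,-0.4,-0.1, 5,0,4,0,0,0, 0,0,0,0,0,0]'
python3 -c "
from p import *
b=snap('top','t4')
B=cv2.resize(b['color'][180:290,280:420],(700,550))
cv2.imwrite('pics/st4.png',B[:,:,::-1])
pos,rg=boxtarget(.0,-50.5); plan(pos,rg)"
```

```text
clock: 6.83
tool_pos: [0.4321, 0.0331, 0.078]
eef_rot: [0.621, 0.66, -0.289, 0.309]
contact_force: [-0.2, 0.1, 0.3]
opening: 0.458
t 6.88 pos [0.4322 0.033  0.0786] d [-0.6252  2.0362 -4.9597] tool d [ 5.131  -0.5153  1.5947] rot [-0.1862 -0.438  -0.432 ] q [-1.1431  1.2797  0.8423  2.0826 -0.1582  0.4785 -0.3719] F [-0.2658  0.4086  0.119 ]
rows 1
5.1, -0.5, 1.6, -0.19, -0.44, -0.43
```

View pics/st4.png

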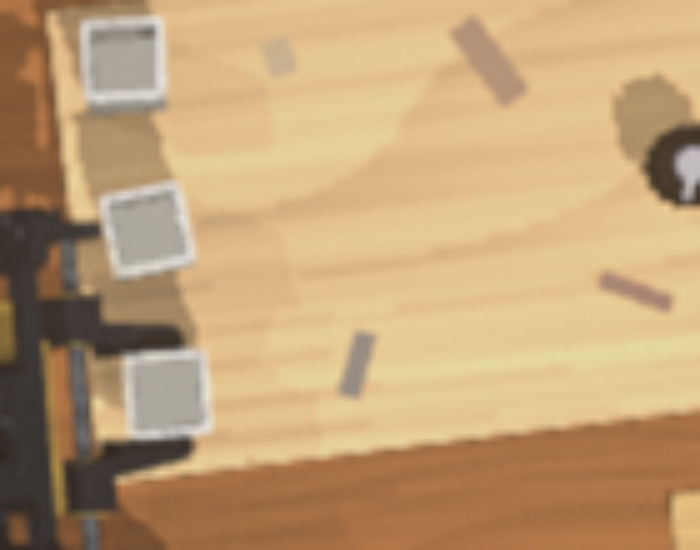

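```bash
python3 -m creep '[2,-0.5,1,-0.2,-0.4,-0.4, 2,0,1,0,0,0, 0,0,0,0,0,0]'
python3 -c "
from p import *
pos,rg=boxtarget(.0,-50.5); plan(pos,rg)"
```

```text
clock: 7.13
tool_pos: [0.4322, 0.0338, 0.0764]
eef_rot: [0.618, 0.661, -0.289, 0.312]
contact_force: [-0.1, -0.4, -0.3]
opening: 0.454
t 7.13 pos [0.4322 0.0338 0.0764] d [-0.6039  1.2242 -2.7266] tool d [ 2.9033 -0.5281  0.7678] rot [ 0.0391 -0.1713 -0.2085] q [-1.1475  1.2871  0.8415  2.0819 -0.1586  0.4758 -0.3739] F [-0.0795 -0.3967 -0.2617]
rows 1
2.9, -0.5, 0.8, 0.04, -0.17, -0.21
```

```bash
python3 -m creep '[2,0,1.5,0,0,0, 0,0,0,0,0,0]'
python3 -m creep '[2,0,1.5,0,0,0, 0,0,0,0,0,0]'
python3 -m creep '[2,0,1.5,0,0,0, 0,0,0,0,0,0]'
```

```text
clock: 7.3
tool_pos: [0.4324, 0.0342, 0.0742]
eef_rot: [0.618, 0.661, -0.289, 0.312]
contact_force: [-0.3, 0.1, -1.6]
opening: 0.455
clock: 7.47
tool_pos: [0.4322, 0.0341, 0.0726]
eef_rot: [0.619, 0.661, -0.289, 0.312]
contact_force: [0.4, 1.2, -1.1]
opening: 0.45
clock: 7.63
tool_pos: [0.4324, 0.0338, 0.0724]
eef_rot: [0.619, 0.66, -0.29, 0.313]
contact_force: [1.1, 0.1, -1.7]
opening: 0.454
```

```bash
python3 -m creep '[2,0,1.5,0,0,0]'; python3 -m creep '[2,0,1.5,0,0,0]'
python3 -c "
from p import *
b=snap('top','t5');a=snap('side','s5')
B=cv2.resize(b['color'][180:290,280:420],(700,550))
cv2.imwrite('pics/st5.png',B[:,:,::-1])
cur()"
```

```text
clock: 7.72
tool_pos: [0.4326, 0.0336, 0.0714]
eef_rot: [0.619, 0.659, -0.29, 0.314]
contact_force: [-3.1, 12.3, 21.1]
opening: 0.454
clock: 7.8
tool_pos: [0.4326, 0.0335, 0.071]
eef_rot: [0.619, 0.658, -0.29, 0.315]
contact_force: [-4.2, 13.6, 21.9]
opening: 0.454
```

View pics/st5.png

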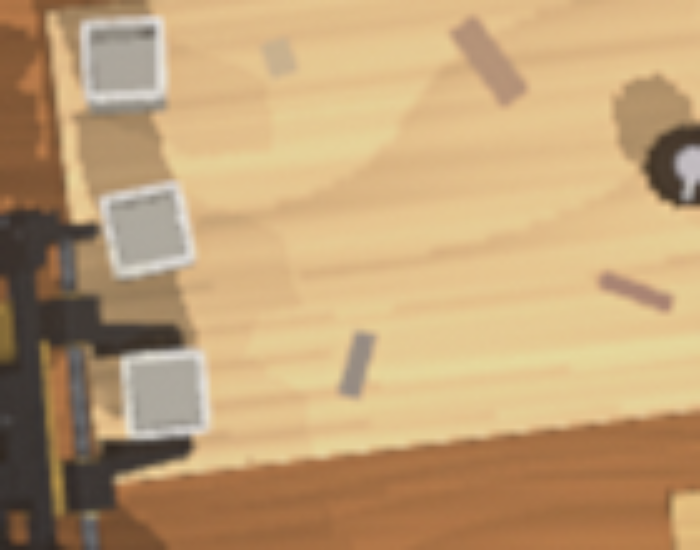

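```bash
python3 -m creep '[-1,0,-1,0,0,0, 0,0,0,0,0,0]'
python3 -m creep '[0,0,0,0,0,0, 0,0,0,0,0,0, 0,0,0,0,0,0]' 58
python3 -c "
from p import *
s,p,r=cur(); print(r.as_matrix()[:,2])
b=snap('top','t6')
B=cv2.resize(b['color'][180:290,280:420],(700,550))
cv2.imwrite('pics/st6.png',B[:,:,::-1])
"
```

```text
clock: 8.07
tool_pos: [0.4328, 0.0338, 0.0729]
eef_rot: [0.619, 0.658, -0.29, 0.316]
contact_force: [-0.4, 0.1, -1.4]
opening: 0.451
clock: 8.32
tool_pos: [0.4326, 0.0338, 0.072]
eef_rot: [0.619, 0.659, -0.29, 0.315]
contact_force: [-0.2, 0.2, 0.7]
opening: 0.647
[ 0.0563 -0.7722 -0.6328]
```

View pics/st6.png

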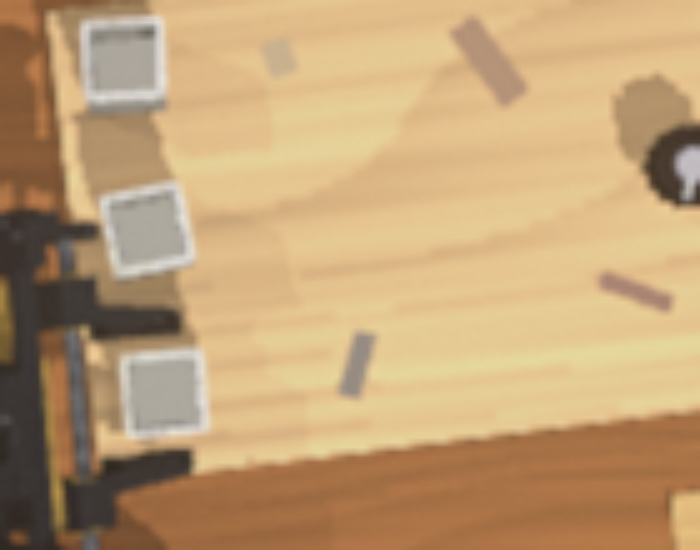

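```bash
python3 -m creep '[0,0,-25,0,0,0, 0,0,-30,0,0,0, 0,0,-30,0,0,0, 0,0,-25,0,0,0]'
python3 -c "
from p import *
plan([.4882,.2769,.15],Rt(87.7))"
```

```text
clock: 8.7
tool_pos: [0.4233, 0.1157, 0.1418]
eef_rot: [0.62, 0.655, -0.297, 0.314]
contact_force: [0.0, 0.5, 0.1]
opening: 0.658
t 8.7 pos [0.4233 0.1157 0.1418] d [ 64.9387 161.202    8.2055] tool d [  92.1915   73.7485 -127.798 ] rot [-37.5829  41.3134 -78.3963] q [-1.2884  1.1958  0.9198  1.9493 -0.1319  0.7884 -0.4039] F [0.042  0.518  0.1207]
rows 14
6.6, 5.3, -9.1, -2.68, 2.95, -5.6
6.5, 6.3, -8.5, -2.68, 2.95, -5.6
6.2, 7.3, -7.9, -2.68, 2.95, -5.6
5.9, 8.3, -7.2, -2.68, 2.95, -5.6
5.4, 9.1, -6.5, -2.68, 2.95, -5.6
4.7, 9.9, -5.8, -2.68, 2.95, -5.6
4, 10.6, -5.1, -2.68, 2.95, -5.6
3.2, 11.2, -4.4, -2.68, 2.95, -5.6
2.3, 11.6, -3.7, -2.68, 2.95, -5.6
1.3, 12, -3.1, -2.68, 2.95, -5.6
0.3, 12.2, -2.5, -2.68, 2.95, -5.6
-0.8, 12.3, -1.9, -2.68, 2.95, -5.6
-1.9, 12.2, -1.4, -2.68, 2.95, -5.6
-3.1, 12, -1, -2.68, 2.95, -5.6
```

```bash
python3 -c "
from p import *
plan([.46,.22,.18],Rt(25),9)"
```

```text
t 8.7 pos [0.4233 0.1157 0.1418] d [ 36.7387 104.302   38.2055] tool d [  34.199    42.4318 -103.5291] rot [ -9.7744  50.5539 -20.3397] q [-1.2884  1.1958  0.9198  1.9493 -0.1319  0.7884 -0.4039] F [0.042  0.518  0.1207]
rows 9
3.8, 4.7, -11.5, -1.09, 5.62, -2.26
4.7, 5.1, -11, -1.09, 5.62, -2.26
5.5, 5.5, -10.4, -1.09, 5.62, -2.26
6.3, 5.9, -9.7, -1.09, 5.62, -2.26
7, 6.4, -8.9, -1.09, 5.62, -2.26
7.6, 6.8, -8.1, -1.09, 5.62, -2.26
8, 7.3, -7.2, -1.09, 5.62, -2.26
8.4, 7.7, -6.2, -1.09, 5.62, -2.26
8.6, 8.2, -5.3, -1.09, 5.62, -2.26
```

```bash
python3 -m creep '[4,5,-12,-1.1,5.6,-2.3, 5,5,-11,-1.1,5.6,-2.3, 6,5,-11,-1.1,5.6,-2.3, 6,6,-10,-1.1,5.6,-2.3, 7,6,-9,-1.1,5.6,-2.3]' 50
python3 -m creep '[8,7,-8,-1.1,5.6,-2.3, 8,7,-7,-1.1,5.6,-2.3, 8,8,-6,-1.1,5.6,-2.3, 9,8,-5,-1.1,5.6,-2.3]'
python3 -c "
from p import *
plan([.4882,.2769,.12],Rt(87.7))"
```

```text
clock: 9.12
tool_pos: [0.4428, 0.1864, 0.1622]
eef_rot: [0.579, 0.792, -0.131, 0.14]
contact_force: [0.3, -0.3, -1.2]
opening: 0.565
clock: 9.45
tool_pos: [0.4573, 0.2357, 0.1834]
eef_rot: [0.518, 0.855, 0.012, -0.009]
contact_force: [0.5, -0.5, -1.4]
opening: 0.567
t 9.45 pos [0.4573 0.2357 0.1834] d [ 30.9136  41.1856 -63.3689] tool d [20.3741 45.7858 64.4676] rot [  1.4075  -1.1249 -60.0772] q [-0.7024  0.6417  0.2504  1.9775 -0.3416  0.5521  0.2738] F [ 0.5403 -0.5047 -1.351 ]
rows 9
2.3, 5.1, 7.2, 0.16, -0.12, -6.68
1.7, 5.3, 7.1, 0.16, -0.12, -6.68
1.1, 5.5, 7.1, 0.16, -0.12, -6.68
0.4, 5.6, 7.1, 0.16, -0.12, -6.68
-0.2, 5.7, 7.1, 0.16, -0.12, -6.68
-0.9, 5.6, 7.1, 0.16, -0.12, -6.68
-1.5, 5.5, 7.1, 0.16, -0.12, -6.68
-2.1, 5.3, 7.1, 0.16, -0.12, -6.68
-2.7, 5, 7, 0.16, -0.12, -6.68
```

```bash
python3 -m creep '[2,5,5,0.2,-0.1,-6.7, 2,5,5,0.2,-0.1,-6.7, 1,5,5,0.2,-0.1,-6.7, 0,6,5,0.2,-0.1,-6.7, 0,6,5,0.2,-0.1,-6.7]'
python3 -m creep '[-1,6,5,0.2,-0.1,-6.7, -2,5,5,0.2,-0.1,-6.7, -2,5,5,0.2,-0.1,-6.7, -3,5,5,0.2,-0.1,-6.7]'
python3 -c "
from p import *
plan([.4882,.2769,.10],Rt(87.7))
b=snap('top','t7')
o=(120,70)
B=cv2.resize(b['color'][160:300,160:320],(686,600),interpolation=2)
cv2.imwrite('pics/st7.png',B[:,:,::-1])
s,p,r=cur()
for z in (0.032,0): 
  q=proj(b,[.4882,.2769,z]); print((q-[160,160])*4.286)
"
```

```text
clock: 9.87
tool_pos: [0.48, 0.2482, 0.1622]
eef_rot: [0.247, 0.969, 0.007, -0.004]
contact_force: [0.3, 0.0, 0.5]
opening: 0.571
clock: 10.2
tool_pos: [0.4943, 0.2632, 0.1403]
eef_rot: [0.006, 1.0, -0.002, -0.002]
contact_force: [-0.2, -0.2, 0.9]
opening: 0.567
t 10.2 pos [0.4943 0.2632 0.1403] d [ -6.1252  13.7285 -40.2679] tool d [ 6.126  13.7896 40.2469] rot [-0.1979 -0.2336  1.6016] q [-0.5562  0.7435 -0.0265  1.8533  0.0353  0.5505  0.9527] F [-0.2182 -0.2429  0.8521]
rows 2
3.1, 6.9, 20.1, -0.1, -0.12, 0.8
3.2, 6.8, 20.1, -0.1, -0.12, 0.8
[270.7552 338.37  ]
[282.4371 339.713 ]
```

View pics/st7.png

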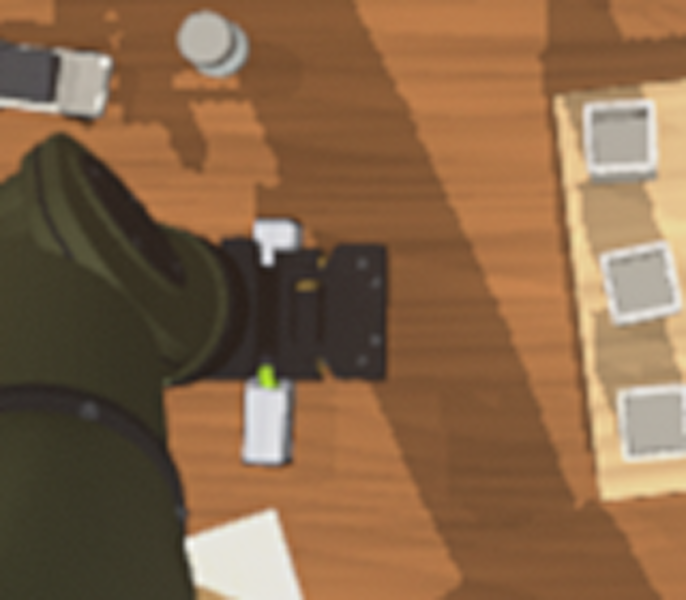

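```bash
python3 -m creep '[3,7,20,-0.1,-0.1,0.8, 3,7,20,-0.1,-0.1,0.8, 0,0,20,0,0,0, 0,0,10,0,0,0]'
python3 -c "
from p import *
plan([.4882,.2769,.008],Rt(87.7))"
```

```text
clock: 10.58
tool_pos: [0.4907, 0.2772, 0.0688]
eef_rot: [0.024, 1.0, 0.001, 0.002]
contact_force: [-0.8, -0.3, 0.5]
opening: 0.563
t 10.58 pos [0.4907 0.2772 0.0688] d [ -2.5384  -0.3273 -60.7982] tool d [ 2.7294 -0.576  60.7881] rot [ 0.1202  0.1979 -0.4288] q [-0.5896  0.8626 -0.0114  1.8843  0.0237  0.3908  0.9043] F [-0.7882 -0.2593  0.504 ]
rows 2
1.4, -0.3, 30.4, 0.06, 0.1, -0.21
1.3, -0.3, 30.4, 0.06, 0.1, -0.21
```

```bash
python3 -m creep '[1.4,-0.3,25,0,0.1,-0.2, 1.3,-0.3,22,0,0.1,-0.2, 0,0,8,0,0,0, 0,0,0,0,0,0]'
python3 -c "
from p import *
plan([.4882,.2769,.008],Rt(87.7))"
```

```text
clock: 10.92
tool_pos: [0.4875, 0.2743, 0.0105]
eef_rot: [0.024, 1.0, -0.001, -0.001]
contact_force: [-0.1, 0.1, 0.5]
opening: 0.567
t 10.92 pos [0.4875 0.2743 0.0105] d [ 0.6737  2.6029 -2.4906] tool d [-0.5501  2.6373  2.4848] rot [-0.1046 -0.1003 -0.4979] q [-0.5901  0.9643 -0.0086  1.8968  0.0269  0.2832  0.9011] F [-0.0508  0.0799  0.5197]
rows 1
-0.6, 2.6, 2.5, -0.1, -0.1, -0.5
```

```bash
python3 -m creep '[0,2.6,2,0,0,0, 0,0,0,0,0,0]'
python3 -m creep '[0,0,0,0,0,0, 0,0,0,0,0,0, 0,0,0,0,0,0, 0,0,0,0,0,0, 0,0,0,0,0,0]' 14 25
python3 -m creep '[0,0,-20,0,0,0, 0,0,-30,0,0,0, 0,0,-30,0,0,0, 0,0,-30,0,0,0, 0,0,0,0,0,0]'
python3 -c "
from p import *
plan([.525,-0.0713,.14],Rt(5.4))
b=snap('top','t8');a=snap('side','s8')
cv2.imwrite('pics/st8.png',cv2.resize(a['color'],(800,500))[:,:,::-1])
"
```

```text
clock: 11.08
tool_pos: [0.4881, 0.2765, 0.0093]
eef_rot: [0.026, 1.0, -0.001, -0.001]
contact_force: [1.1, 0.6, -0.1]
opening: 0.565
clock: 11.5
tool_pos: [0.4907, 0.2779, 0.0134]
eef_rot: [0.026, 1.0, 0.001, 0.002]
contact_force: [0.2, -0.2, -2.0]
opening: 0.268
clock: 11.92
tool_pos: [0.4881, 0.2764, 0.1254]
eef_rot: [0.026, 1.0, -0.001, -0.001]
contact_force: [1.0, 0.1, -1.8]
opening: 0.272
t 11.92 pos [0.4881 0.2764 0.1254] d [  36.9275 -347.6815   14.646 ] tool d [ -55.1098 -345.3031  -13.7572] rot [-0.194   0.044  81.5903] q [-0.5921  0.7677 -0.0103  1.8626  0.0173  0.5143  0.9036] F [ 1.0028  0.0776 -1.8144]
rows 12
-4.6, -28.8, -1.1, -0.02, 0, 6.8
-8, -28, -1.2, -0.02, 0, 6.8
-11.2, -26.9, -1.2, -0.02, 0, 6.8
-14.3, -25.4, -1.2, -0.02, 0, 6.8
-17.2, -23.5, -1.2, -0.02, 0, 6.8
-19.9, -21.3, -1.2, -0.02, 0, 6.8
-22.3, -18.8, -1.2, -0.02, 0, 6.8
-24.3, -16, -1.2, -0.02, 0, 6.8
-26.1, -13, -1.2, -0.02, 0, 6.8
-27.4, -9.8, -1.2, -0.02, 0, 6.8
-28.4, -6.5, -1.2, -0.02, 0, 6.8
-29, -3.1, -1.2, -0.02, 0, 6.8
```

View pics/st8.png

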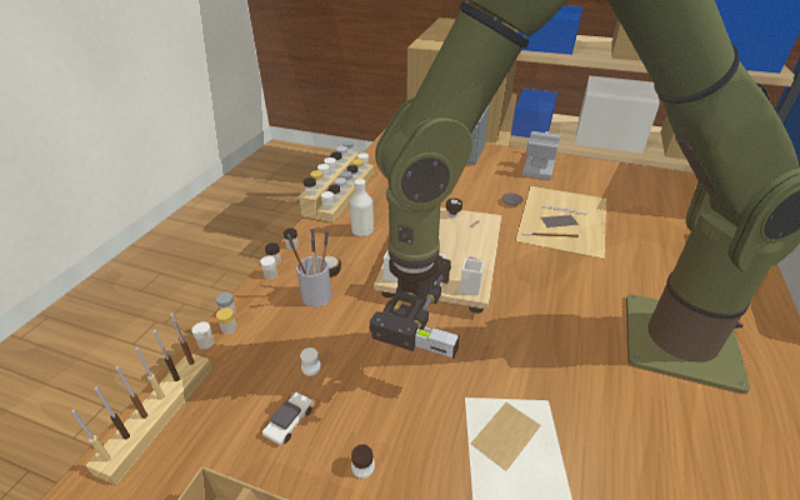

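```bash
python3 -m creep '[-2,-20,-20,0,0,6.8, -6,-28,-20,0,0,6.8, -11,-28,-20,0,0,6.8, -14,-26,-5,0,0,6.8, -17,-24,-1,0,0,6.8]'
python3 -m creep '[-20,-21,0,0,0,6.8, -22,-19,0,0,0,6.8, -24,-16,0,0,0,6.8, -26,-13,0,0,0,6.8, -27,-10,0,0,0,6.8]'
python3 -c "
from p import *
plan([.525,-0.0713,.14],Rt(5.4))"
```

```text
clock: 12.43
tool_pos: [0.4898, 0.1416, 0.182]
eef_rot: [0.321, 0.947, -0.006, -0.009]
contact_force: [-0.2, 0.3, -2.3]
opening: 0.269
clock: 12.85
tool_pos: [0.4966, -0.0102, 0.1761]
eef_rot: [0.596, 0.803, -0.014, -0.011]
contact_force: [-0.0, -0.2, -1.6]
opening: 0.265
t 12.85 pos [ 0.4966 -0.0102  0.1761] d [ 28.3585 -61.1137 -36.102 ] tool d [-66.7642  10.6535  35.6579] rot [-2.0189  0.1242 11.48  ] q [-0.2458  0.6542  0.2758  1.9941 -0.298   0.5667  0.529 ] F [-0.0347 -0.2012 -1.5827]
rows 2
-33.4, 5.3, 17.8, -1.01, 0.06, 5.74
-32.7, 8.3, 17.9, -1.01, 0.06, 5.74
```

```bash
python3 -m creep '[-33,6,0,-1,0,5.7, -33,8,0,-1,0,5.7, 0,0,0,0,0,0]'
python3 -c "
from p import *
plan([.525,-0.0713,.09],Rt(5.4))"
```

```text
clock: 13.1
tool_pos: [0.5228, -0.0813, 0.171]
eef_rot: [0.681, 0.732, -0.006, 0.0]
contact_force: [0.1, -0.8, -1.6]
opening: 0.27
t 13.1 pos [ 0.5228 -0.0813  0.171 ] d [  2.2476  10.02   -80.9976] tool d [10.5271  3.6678 80.8813] rot [-0.5033  0.4867 -1.2643] q [-0.1303  0.6916  0.3194  1.9322 -0.3551  0.5793  0.4936] F [ 0.1246 -0.8243 -1.5759]
rows 3
3.5, 1.2, 27, -0.17, 0.16, -0.42
3.4, 1.2, 27, -0.17, 0.16, -0.42
3.3, 1.1, 27, -0.17, 0.16, -0.42
```

```bash
python3 -m creep '[3.5,1.2,27,-0.2,0.2,-0.4, 3.5,1.2,27,-0.2,0.2,-0.4, 3.5,1.2,27,-0.1,0.1,-0.4, 0,0,0,0,0,0]'
python3 -c "
from p import *
plan([.525,-0.0713,.06],Rt(5.4))
b=snap('top','t9');a=snap('side','s9')
A=cv2.resize(a['color'][140:260,270:430],None,fx=3,fy=3);B=cv2.resize(b['color'][160:280,280:440],(480,360))
cv2.imwrite('pics/st9.png',cv2.resize(np.vstack([A,B]),(400,600))[:,:,::-1])"
```

```text
clock: 13.43
tool_pos: [0.5229, -0.0754, 0.0826]
eef_rot: [0.675, 0.737, -0.003, -0.001]
contact_force: [-0.0, 0.8, -1.7]
opening: 0.27
t 13.43 pos [ 0.5229 -0.0754  0.0826] d [  2.0545   4.1287 -22.6305] tool d [ 4.0098  2.5403 22.6026] rot [-0.3366  0.193  -0.3829] q [-0.069   0.8319  0.2065  1.984  -0.4185  0.3711  0.5524] F [-0.027   0.7959 -1.7294]
rows 1
4, 2.5, 22.6, -0.34, 0.19, -0.38
```

View pics/st9.png

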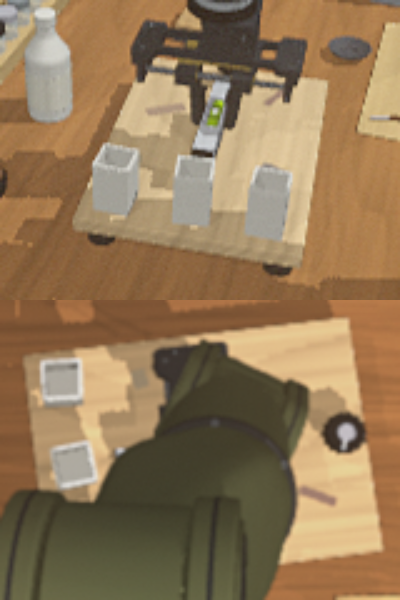

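```bash
python3 -m creep '[2,1.5,11,-0.3,0.2,-0.3, 1,1,7,0,0,0, 0,0,0,0,0,0]'
for i in 1; do python3 -m creep '[0,0,3,0,0,0]'; python3 -m creep '[0,0,2,0,0,0]';python3 -m creep '[0,0,2,0,0,0]'; done
```

```text
clock: 13.78
tool_pos: [0.5289, -0.0741, 0.0705]
eef_rot: [0.674, 0.739, 0.002, 0.004]
contact_force: [-0.6, -0.2, -2.0]
opening: 0.271
clock: 13.87
tool_pos: [0.5297, -0.0743, 0.0686]
eef_rot: [0.674, 0.739, 0.002, 0.005]
contact_force: [0.7, -0.1, -0.8]
opening: 0.27
clock: 13.95
tool_pos: [0.5302, -0.0743, 0.0672]
eef_rot: [0.674, 0.739, 0.002, 0.006]
contact_force: [-0.1, -0.4, -2.3]
opening: 0.266
clock: 14.03
tool_pos: [0.5307, -0.0744, 0.0658]
eef_rot: [0.674, 0.739, 0.002, 0.006]
contact_force: [-0.4, 0.6, -1.5]
opening: 0.27
```

```bash
python3 -m creep '[0,-3,4,-0.4,-0.3,0, 0,0,3,0,0,0]'; python3 -m creep '[0,0,3,0,0,0]'; python3 -m creep '[0,0,2,0,0,0]'; python3 -c "
from p import *
plan([.525,-0.0713,.06],Rt(5.4))"
```

```text
clock: 14.2
tool_pos: [0.5288, -0.0752, 0.0598]
eef_rot: [0.674, 0.739, 0.004, 0.012]
contact_force: [-2.5, -1.2, 2.2]
opening: 0.269
clock: 14.28
tool_pos: [0.5293, -0.0752, 0.0587]
eef_rot: [0.674, 0.739, 0.005, 0.012]
contact_force: [-6.3, 2.2, 41.0]
opening: 0.272
clock: 14.37
tool_pos: [0.5293, -0.0752, 0.0587]
eef_rot: [0.674, 0.739, 0.005, 0.012]
contact_force: [-4.6, 0.8, 20.5]
opening: 0.269
t 14.37 pos [ 0.5293 -0.0752  0.0587] d [-4.2749  3.9374  1.2797] tool d [ 4.2991 -3.8624 -1.4196] rot [ 1.3599  0.6372 -0.1203] q [-0.0461  0.8696  0.1623  2.0004 -0.4372  0.2778  0.5706] F [-4.5568  0.7917 20.4863]
rows 1
4.3, -3.9, -1.4, 1.36, 0.64, -0.12
```

```bash
python3 -m creep '[0,0,-0.5,0,0,0, 0,0,0,0,0,0]'
python3 -m creep '[0,0,0,0,0,0, 0,0,0,0,0,0, 0,0,0,0,0,0, 0,0,0,0,0,0]' 45
python3 -m creep '[0,0,-10,0,0,0, 0,0,-25,0,0,0, 0,0,-35,0,0,0, 0,0,-30,0,0,0]'
python3 -c "
from p import *
a=snap('side','s10')
A=cv2.resize(a['color'][130:250,270:430],None,fx=4.8,fy=4.8,interpolation=2)
cv2.imwrite('pics/st10.png',A[:,:,::-1])
plan([.540,-0.2308,.16],Rt(5.4))"
```

```text
clock: 14.53
tool_pos: [0.53, -0.0754, 0.0609]
eef_rot: [0.674, 0.739, 0.006, 0.013]
contact_force: [1.1, 1.1, -2.2]
opening: 0.27
clock: 14.87
tool_pos: [0.5315, -0.0758, 0.0612]
eef_rot: [0.674, 0.739, 0.006, 0.014]
contact_force: [-0.0, 1.1, -0.0]
opening: 0.508
clock: 15.2
tool_pos: [0.5246, -0.0742, 0.1597]
eef_rot: [0.674, 0.739, 0.003, 0.008]
contact_force: [1.0, 0.5, 0.0]
opening: 0.516
t 15.25 pos [ 0.5274 -0.075   0.1646] d [  12.6066 -155.8294   -4.6335] tool d [-156.277    -1.6522    6.1633] rot [ 1.3211  0.5766 -0.215 ] q [-0.1294  0.6931  0.2986  1.9558 -0.3761  0.5205  0.519 ] F [-0.2408 -0.7035  3.0657]
rows 4
-39.1, -0.4, 1.5, 0.33, 0.14, -0.05
-39.1, -0.4, 1.4, 0.33, 0.14, -0.05
-39.1, -0.5, 1.3, 0.33, 0.14, -0.05
-39.1, -0.5, 1.3, 0.33, 0.14, -0.05
```

View pics/st10.png

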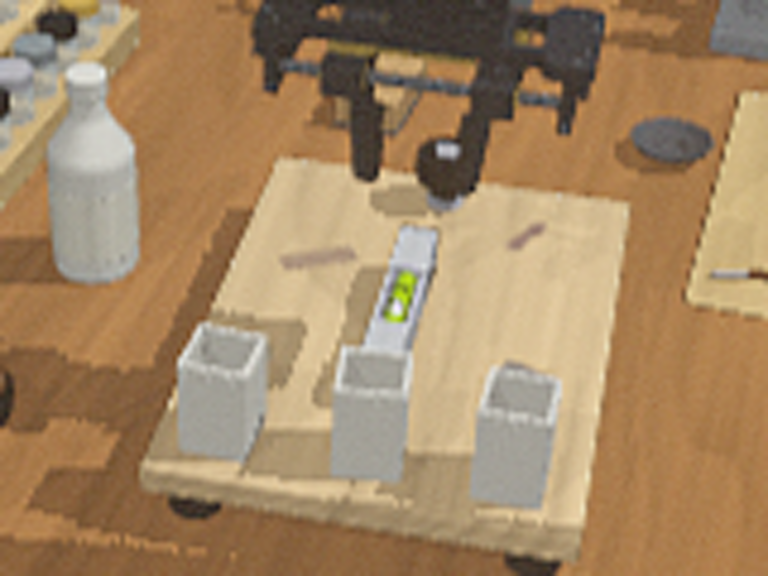

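```bash
python3 -c "
from p import *
plan([.540,-0.2308,.15],Rt(65),10)"
```

```text
t 15.25 pos [ 0.5274 -0.075   0.1646] d [  12.6066 -155.8294  -14.6335] tool d [-156.1768   -1.8829   16.1601] rot [  0.9001   1.2112 -59.8117] q [-0.1294  0.6931  0.2986  1.9558 -0.3761  0.5205  0.519 ] F [-0.2408 -0.7035  3.0657]
rows 10
-15.6, -0.2, 1.6, 0.09, 0.12, -5.98
-15.5, -1.8, 1.6, 0.09, 0.12, -5.98
-15.2, -3.4, 1.6, 0.09, 0.12, -5.98
-14.8, -5, 1.5, 0.09, 0.12, -5.98
-14.2, -6.5, 1.5, 0.09, 0.12, -5.98
-13.5, -7.9, 1.5, 0.09, 0.12, -5.98
-12.6, -9.3, 1.5, 0.09, 0.12, -5.98
-11.5, -10.6, 1.5, 0.09, 0.12, -5.98
-10.4, -11.7, 1.5, 0.09, 0.12, -5.98
-9.1, -12.7, 1.5, 0.09, 0.12, -5.98
```

```bash
python3 -m creep '[-15.6,0,1,0.1,0.1,-6, -15.5,-2,1,0.1,0.1,-6, -15,-3.4,1,0.1,0.1,-6, -15,-5,1,0.1,0.1,-6, -14,-6.5,1,0.1,0.1,-6]' 62
python3 -m creep '[-13.5,-8,1,0.1,0.1,-6, -12.6,-9.3,1,0.1,0.1,-6, -11.5,-10.6,1,0.1,0.1,-6, -10.4,-11.7,1,0.1,0.1,-6, -9,-12.7,1,0.1,0.1,-6]'
python3 -c "
from p import *
plan([.540,-0.2308,.15],Rt(65))
a=snap('side','s11');b=snap('top','t11')
A=cv2.resize(a['color'][150:230,310:390],(600,600),interpolation=2)
cv2.imwrite('pics/st11.png',A[:,:,::-1])
B=cv2.resize(b['color'][150:280,280:450],(784,600),interpolation=2)
cv2.imwrite('pics/tt11.png',B[:,:,::-1])
"
```

```text
clock: 15.67
tool_pos: [0.5372, -0.1499, 0.167]
eef_rot: [0.446, 0.895, 0.004, 0.01]
contact_force: [-0.2, -0.2, -0.1]
opening: 0.7
clock: 16.08
tool_pos: [0.5461, -0.2323, 0.1646]
eef_rot: [0.187, 0.982, -0.002, 0.005]
contact_force: [-0.5, -0.4, 0.1]
opening: 0.706
t 16.08 pos [ 0.5461 -0.2323  0.1646] d [ -6.0965   1.4776 -14.6449] tool d [ 6.3726 -0.8244 14.5785] rot [-0.1275  0.6281  3.4798] q [ 0.3462  0.7358 -0.0406  1.7502  0.0506  0.6459  1.4712] F [-0.509  -0.4372  0.1295]
rows 1
6.4, -0.8, 14.6, -0.13, 0.63, 3.48
```

View pics/st11.png

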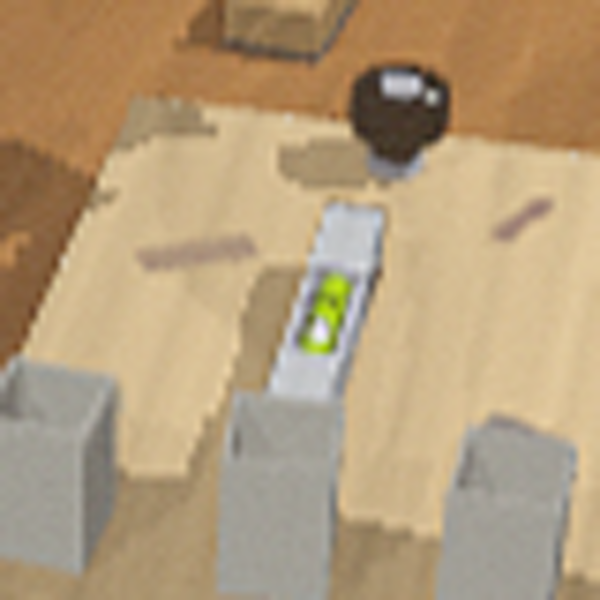

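View pics/tt11.png

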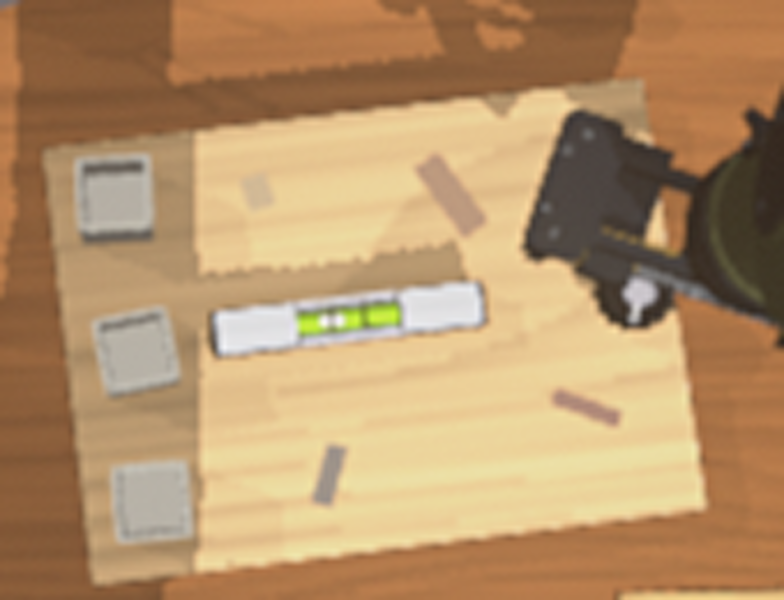

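```bash
python3 -m creep '[6.4,-0.8,15,0,0.6,0, 0,0,20,0,0,0, 0,0,0,0,0,0]'
python3 -c "
from p import *
plan([.540,-0.2308,.057],Rt(68))
a=snap('side','s12')
A=cv2.resize(a['color'][130:210,310:420],(786,571),interpolation=2)
cv2.imwrite('pics/st12.png',A[:,:,::-1])"
```

```text
clock: 16.43
tool_pos: [0.5401, -0.2319, 0.1303]
eef_rot: [0.197, 0.98, -0.001, 0.002]
contact_force: [0.2, -0.2, -0.4]
opening: 0.702
t 16.43 pos [ 0.5401 -0.2319  0.1303] d [ -0.0801   1.0547 -73.3196] tool d [ 0.7667  1.0936 73.3151] rot [-0.1197  0.2227 -0.7005] q [ 0.3453  0.783  -0.0339  1.7837  0.0485  0.572   1.4552] F [ 0.2255 -0.2188 -0.4449]
rows 2
0.4, 0.5, 36.7, -0.06, 0.11, -0.35
0.3, 0.5, 36.7, -0.06, 0.11, -0.35
```

View pics/st12.png

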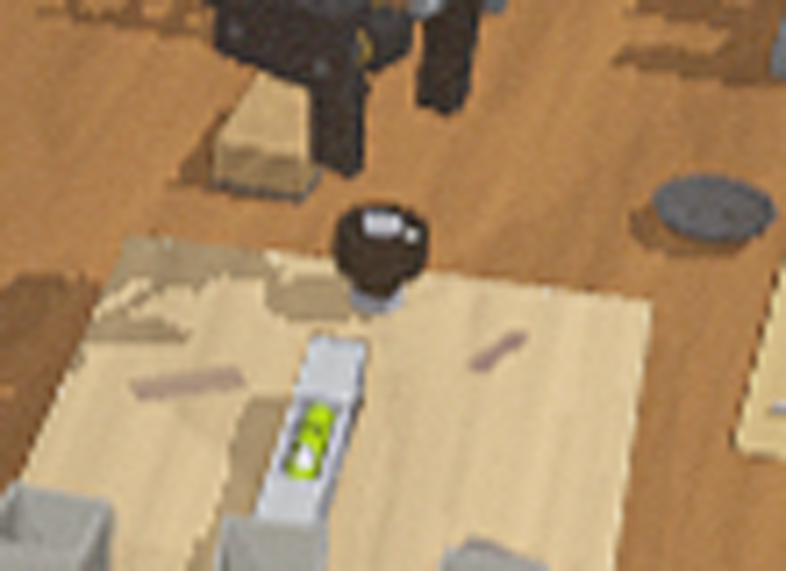

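```bash
python3 -c "
from p import *
a=snapshot('side'); print(proj(a,[.54,-.2308,.074]),atz(a,(363.1,164.4),.074))"
python3 -m creep '[0.5,1,30,0,0.2,-0.7, 0,0,25,0,0,0, 0,0,0,0,0,0]'
python3 -c "
from p import *
plan([.540,-0.2308,.057],Rt(68))"
```

```text
[362.9211 164.2676] [ 0.5392 -0.2302  0.074 ]
clock: 16.78
tool_pos: [0.546, -0.2306, 0.0816]
eef_rot: [0.191, 0.982, -0.002, 0.006]
contact_force: [-0.1, -0.2, -0.9]
opening: 0.703
t 16.78 pos [ 0.546  -0.2306  0.0816] d [ -6.0398  -0.162  -24.5511] tool d [ 5.8704 -2.3736 24.4779] rot [-0.0888  0.7725  0.0116] q [ 0.3386  0.8614 -0.0315  1.7999  0.0584  0.4679  1.4533] F [-0.0677 -0.1751 -0.9224]
rows 1
5.9, -2.4, 24.5, -0.09, 0.77, 0.01
```

```bash
python3 -m creep '[6,-2.4,8,0,0.8,0, 1,0,8,0,0,0, 1,0,6,0,0,0, 0,0,0,0,0,0]'
python3 -c "
from p import *
plan([.540,-0.2308,.057],Rt(68))"
```

```text
clock: 17.12
tool_pos: [0.5396, -0.2293, 0.0623]
eef_rot: [0.191, 0.982, -0.001, 0.001]
contact_force: [0.3, 0.9, -0.5]
opening: 0.702
t 17.12 pos [ 0.5396 -0.2293  0.0623] d [ 0.4143 -1.533  -5.2986] tool d [-0.9417 -1.259   5.3034] rot [-0.0736  0.1868 -0.0249] q [ 0.3399  0.8903 -0.0306  1.8149  0.0601  0.4341  1.4525] F [ 0.3335  0.8917 -0.4569]
rows 1
-0.9, -1.3, 5.3, -0.07, 0.19, -0.02
```

Close on the knob with moderate force.

```bash
python3 -m creep '[-1,-1.3,3,0,0,0, 0,0,0,0,0,0]'
python3 -m creep '[0,0,0,0,0,0, 0,0,0,0,0,0, 0,0,0,0,0,0, 0,0,0,0,0,0]' 34 20
python3 -c "
from p import *
plan([.540,-0.2308,.057],Rt(68))"
```

```text
clock: 17.28
tool_pos: [0.5406, -0.2312, 0.0601]
eef_rot: [0.191, 0.982, -0.001, 0.002]
contact_force: [-0.1, 1.1, -0.4]
opening: 0.705
clock: 17.62
tool_pos: [0.5414, -0.2323, 0.0614]
eef_rot: [0.192, 0.981, -0.002, 0.003]
contact_force: [-0.2, 0.7, -2.9]
opening: 0.448
t 17.62 pos [ 0.5414 -0.2323  0.0614] d [-1.3829  1.4571 -4.3759] tool d [1.8617 0.8373 4.3608] rot [-0.0985  0.4222 -0.099 ] q [ 0.343   0.893  -0.03    1.8105  0.061   0.4317  1.454 ] F [-0.1698  0.6856 -2.8612]
rows 1
1.9, 0.8, 4.4, -0.1, 0.42, -0.1
```

```bash
python3 -m creep '[0,0,0,0,0,7, 0,0,0,0,0,7, 0,0,0,0,0,7, 0,0,0,0,0,7, 0,0,0,0,0,7]'
python3 -c "
from p import *
plan([.540,-0.2308,.060],Rt(68-35))
b=snap('top','t13')
B=cv2.resize(b['color'][150:280,280:450],(784,600),interpolation=2)
cv2.imwrite('pics/tt13.png',B[:,:,::-1])
"
```

```text
clock: 18.03
tool_pos: [0.5409, -0.2328, 0.0614]
eef_rot: [0.485, 0.875, -0.0, 0.004]
contact_force: [-0.9, 0.1, -1.4]
opening: 0.446
t 18.03 pos [ 0.5409 -0.2328  0.0614] d [-0.9209  1.9984 -1.3555] tool d [2.1913 0.275  1.3423] rot [ 0.1801  0.3728 -0.9643] q [ 0.266   0.8992  0.1074  1.8152 -0.1987  0.4304  1.0725] F [-0.8989  0.1473 -1.4478]
rows 1
2.2, 0.3, 1.3, 0.18, 0.37, -0.96
```

View pics/tt13.png

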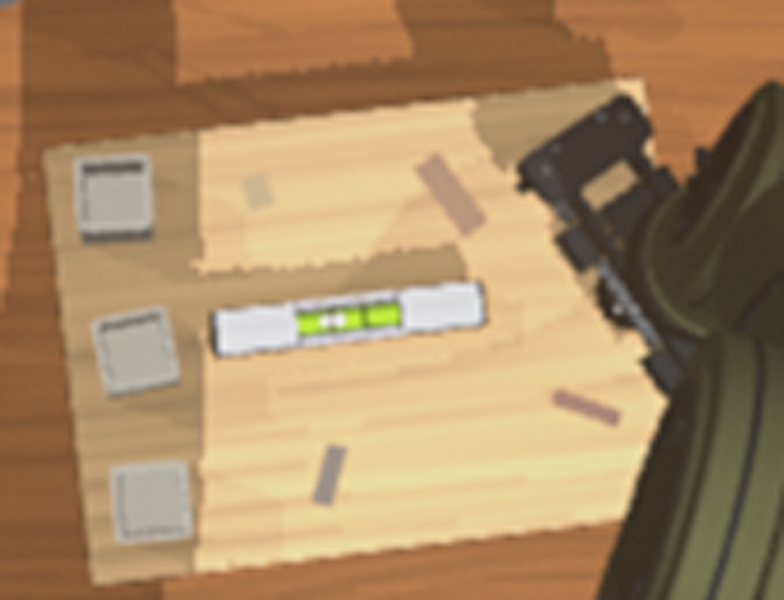

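```bash
python3 -m creep '[1,0,0,0,0,7, 0,0,0,0,0,7, 0,0,0,0,0,7, 0,0,0,0,0,7, 0,0,0,0,0,7]'
python3 -m creep '[0,0,0,0,0,7, 0,0,0,0,0,7, 0,0,0,0,0,7, 0,0,0,0,0,7, 0,0,0,0,0,7]'
python3 -c "
from p import *
plan([.540,-0.2308,.060],Rt(-35))
b=snap('top','t14')
B=cv2.resize(b['color'][150:280,280:450],(784,600),interpolation=2)
cv2.imwrite('pics/tt14.png',B[:,:,::-1])
"
```

```text
clock: 18.5
tool_pos: [0.5401, -0.233, 0.0613]
eef_rot: [0.728, 0.686, 0.0, 0.004]
contact_force: [-0.0, -0.9, -1.5]
opening: 0.446
clock: 18.92
tool_pos: [0.5394, -0.2327, 0.0613]
eef_rot: [0.903, 0.429, 0.001, 0.003]
contact_force: [-0.3, 0.0, -0.3]
opening: 0.444
t 18.92 pos [ 0.5394 -0.2327  0.0613] d [ 0.5792  1.9255 -1.3404] tool d [ 1.8588 -0.7763  1.335 ] rot [ 0.3191  0.0464 -4.2205] q [ 0.1059  0.9409  0.3985  1.8263 -0.6898  0.5111  0.2864] F [-0.2597  0.0111 -0.279 ]
rows 1
1.9, -0.8, 1.3, 0.32, 0.05, -4.22
```

View pics/tt14.png

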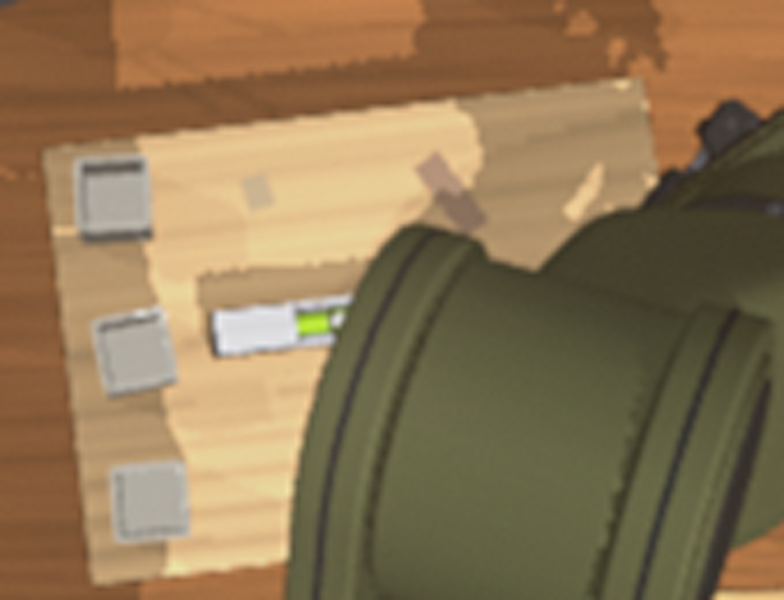

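```bash
python3 -m creep '[1,0,0,0,0,6, 0,0,0,0,0,6, 0,0,0,0,0,6, 0,0,0,0,0,6, 0,0,0,0,0,6]'
python3 -m creep '[0,0,0,0,0,6, 0,0,0,0,0,6, 0,0,0,0,0,5, 0,0,0,0,0,0, 0,0,0,0,0,0]'
python3 -m creep '[0,0,0,0,0,0, 0,0,0,0,0,0, 0,0,0,0,0,0, 0,0,0,0,0,0, 0,0,0,0,0,0]'
python3 -c "
from p import *
plan([.540,-0.2308,.060],Rt(-90))
b=snap('top','t15');a=snap('side','s15')
A=cv2.resize(a['color'][170:220,330:380],(600,600),interpolation=2)
cv2.imwrite('pics/st15.png',A[:,:,::-1])
B=cv2.resize(b['color'][150:280,280:450],(784,600),interpolation=2)
cv2.imwrite('pics/tt15.png',B[:,:,::-1])
"
```

```text
clock: 19.38
tool_pos: [0.5391, -0.2322, 0.0613]
eef_rot: [0.984, 0.179, 0.0, 0.002]
contact_force: [-0.9, -0.1, -1.0]
opening: 0.448
clock: 19.8
tool_pos: [0.539, -0.2319, 0.0614]
eef_rot: [0.999, 0.036, -0.0, 0.001]
contact_force: [0.3, -1.8, 0.9]
opening: 0.448
clock: 20.22
tool_pos: [0.539, -0.2318, 0.0613]
eef_rot: [0.999, 0.042, 0.0, 0.001]
contact_force: [-0.5, -0.8, 0.2]
opening: 0.445
t 20.22 pos [ 0.539  -0.2318  0.0613] d [ 1.0064  1.0477 -1.345 ] tool d [ 1.0901 -0.9625  1.3436] rot [ 0.0978 -0.0124  4.78  ] q [ 0.0091  0.9918  0.5887  1.8294 -0.9233  0.62   -0.3064] F [-0.4714 -0.7588  0.1966]
rows 1
1.1, -1, 1.3, 0.1, -0.01, 4.78
```

View pics/st15.png

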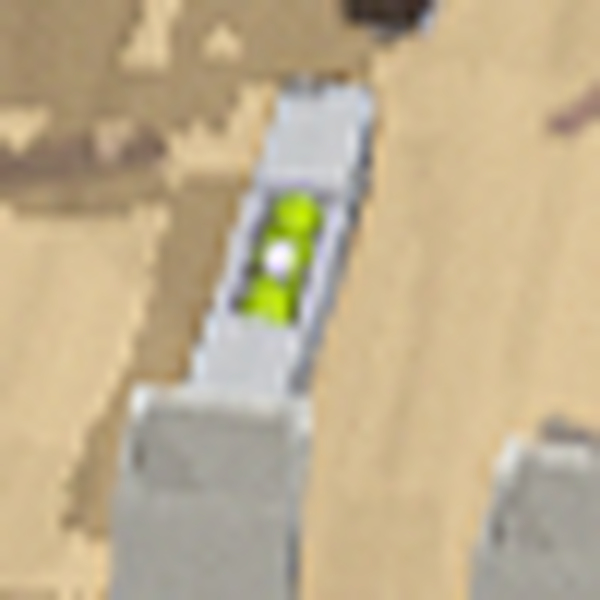

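View pics/tt15.png

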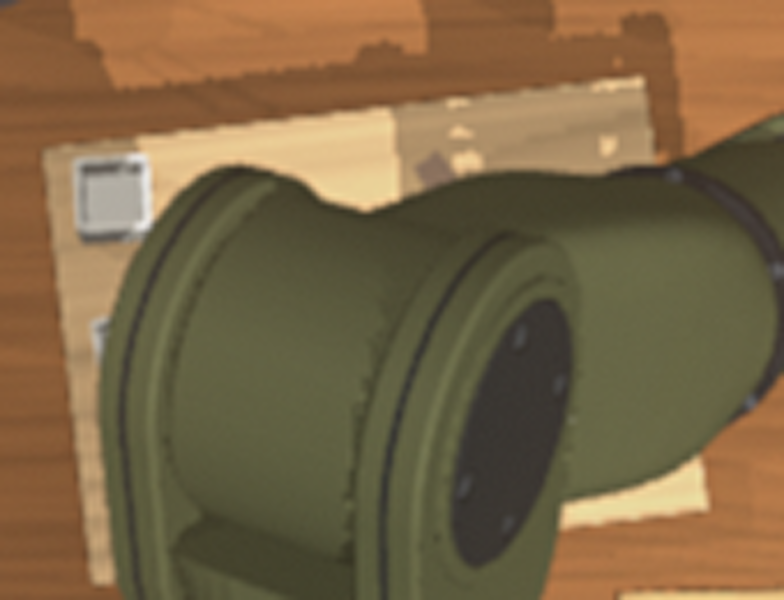

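```bash
python3 -m creep '[0,0,0,0,0,0, 0,0,0,0,0,0, 0,0,0,0,0,0, 0,0,0,0,0,0]' 62
python3 -m creep '[0,0,-10,0,0,0, 0,0,-25,0,0,-3, 0,0,-30,0,0,-6, 0,0,-30,0,0,-6, 0,0,-10,0,0,-6]'
python3 -m creep '[0,0,0,0,0,-7, 0,0,0,0,0,-7, 0,0,0,0,0,-7, 0,0,0,0,0,-7, 0,0,0,0,0,-7]' 0
python3 -m creep '[0,0,0,0,0,-7, 0,0,0,0,0,-7, 0,0,0,0,0,-7, 0,0,0,0,0,-7, 0,0,0,0,0,-7]'
python3 -m creep '[0,0,0,0,0,-7, 0,0,0,0,0,-7, 0,0,0,0,0,-7, 0,0,0,0,0,-7, 0,0,0,0,0,-7]'
python3 -c "
from p import *
plan([.540,-0.2308,.16],Rt(45))
b=snap('top','t16');a=snap('side','s16')
A=cv2.resize(a['color'][150:230,310:390],(600,600),interpolation=2)
cv2.imwrite('pics/st16.png',A[:,:,::-1])
B=cv2.resize(b['color'][150:280,280:450],(784,600),interpolation=2)
cv2.imwrite('pics/tt16.png',B[:,:,::-1])
"
```

```text
clock: 20.65
tool_pos: [0.5391, -0.231, 0.0611]
eef_rot: [0.999, 0.042, -0.0, 0.0]
contact_force: [-0.0, -0.7, -0.0]
opening: 0.699
clock: 21.07
tool_pos: [0.5366, -0.2296, 0.1685]
eef_rot: [0.973, 0.23, -0.004, -0.002]
contact_force: [-0.1, -0.2, 0.1]
opening: 0.704
clock: 21.48
tool_pos: [0.5384, -0.232, 0.1777]
eef_rot: [0.855, 0.519, -0.001, 0.002]
contact_force: [-0.3, -0.5, -0.4]
opening: 0.35
clock: 21.9
tool_pos: [0.5373, -0.2336, 0.1821]
eef_rot: [0.654, 0.756, -0.003, 0.003]
contact_force: [-0.3, -0.5, -1.5]
opening: 0.003
clock: 22.32
tool_pos: [0.5357, -0.236, 0.186]
eef_rot: [0.39, 0.921, -0.007, 0.003]
contact_force: [0.2, 0.5, -1.1]
opening: 0.005
t 22.32 pos [ 0.5357 -0.236   0.186 ] d [  4.3245   5.2335 -26.0437] tool d [ 1.0425  7.0163 25.9625] rot [-0.5977  0.6385 -0.9154] q [ 0.2565  0.7037  0.1236  1.7584 -0.1045  0.6803  1.2014] F [ 0.2347  0.5246 -1.0548]
rows 1
1, 7, 26, -0.6, 0.64, -0.92
```

View pics/st16.png

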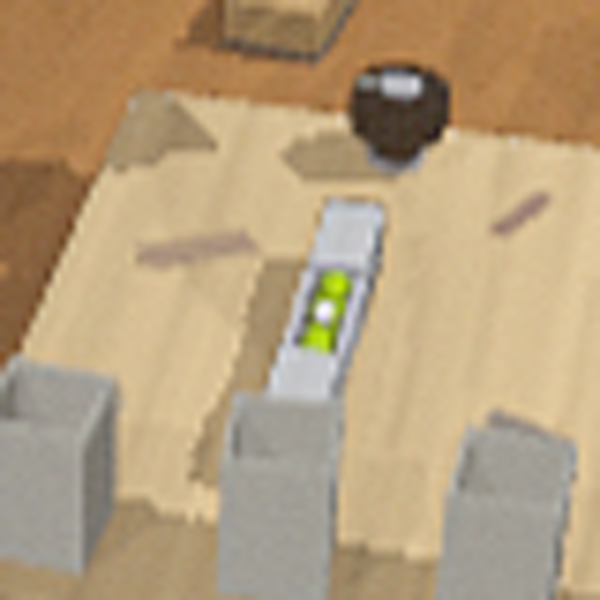

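View pics/tt16.png

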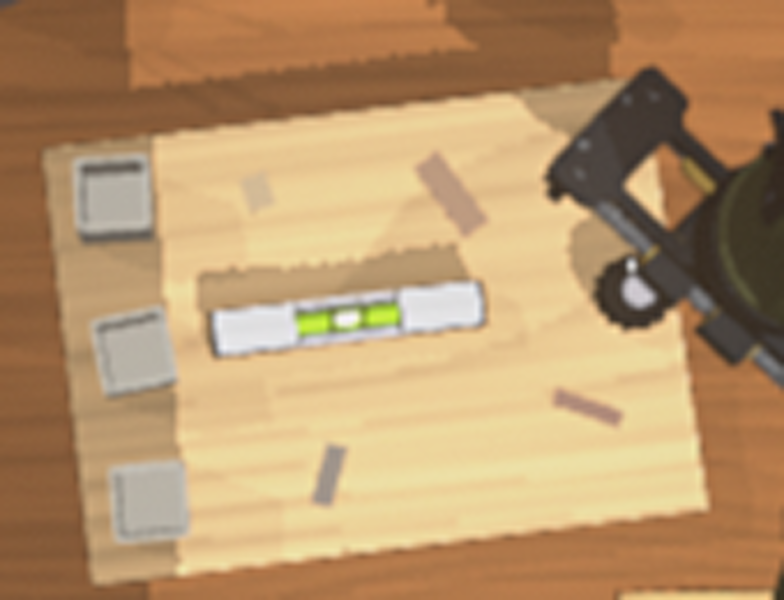

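```bash
python3 -c "
from p import *
for f in ['top','top']:
  b=snapshot('top'); im=b['color'].astype(float)
  P=lambda x,y:(np.array([x,y])/4.6118+[280,150])
  e0=atz(b,P(213,332),.08);e1=atz(b,P(486,304),.08); print(e0,e1,np.linalg.norm(e1-e0), 'mid',(e0+e1)/2)
  a0=P(213,333);a1=P(486,304);
  t=np.linspace(.3,.7,81);c=a0+(a1-a0)*t[:,None]
  n=np.array([-(a1-a0)[1],(a1-a0)[0]]);n/=np.linalg.norm(n)
  prof=np.mean([cv2.remap(im.astype(np.float32),(c+n*k)[:,0].astype(np.float32)[None],(c+n*k)[:,1].astype(np.float32)[None],1)[0] for k in (-1,-.5,0,.5,1)],0)
sat=prof[:,1]-prof[:,2]
for i in range(81): print(round((t[i]-.5)*150,1),int(prof[i,0]),int(prof[i,1]),int(prof[i,2]))
"
```

```text
[0.523  0.0035 0.08  ] [ 0.5347 -0.1477  0.08  ] 0.15168870066780685 mid [ 0.5289 -0.0721  0.08  ]
[0.523  0.0035 0.08  ] [ 0.5347 -0.1477  0.08  ] 0.15168870066780685 mid [ 0.5289 -0.0721  0.08  ]
-30.0 203 220 160
-29.2 198 221 135
-28.5 193 223 109
-27.8 189 224 83
-27.0 188 226 69
-26.3 189 227 67
-25.5 190 228 65
-24.8 192 230 63
-24.0 192 230 64
-23.3 192 230 65
-22.5 193 230 65
-21.8 192 230 66
-21.0 192 230 66
-20.2 192 230 66
-19.5 191 230 66
-18.8 192 230 66
-18.0 192 230 66
-17.2 192 230 67
-16.5 191 229 67
-15.8 190 228 66
-15.0 189 228 66
-14.3 182 220 64
-13.5 171 206 63
-12.8 160 192 61
-12.0 151 180 62
-11.3 155 180 77
-10.5 159 180 93
-9.8 164 180 110
-9.0 177 190 131
-8.3 193 204 153
-7.5 208 217 175
-6.8 219 226 192
-6.0 223 227 200
-5.3 226 229 208
-4.5 229 231 216
-3.8 230 232 217
-3.0 231 232 218
-2.3 232 233 219
-1.5 232 234 217
-0.8 232 234 214
-0.0 231 235 211
0.7 229 234 205
1.5 224 231 190
2.2 218 228 175
3.0 212 224 160
3.7 198 212 141
4.5 181 197 120
5.2 165 183 98
6.0 156 177 83
6.7 156 180 75
7.5 155 182 67
8.2 156 187 60
9.0 165 197 62
9.7 175 209 64
10.5 184 221 67
11.2 189 225 68
12.0 191 226 69
12.7 193 228 70
13.5 194 228 70
14.2 194 228 70
15.0 194 228 70
15.7 193 228 70
16.5 193 228 70
17.2 193 228 70
18.0 193 229 70
18.8 193 229 70
19.5 193 230 69
20.2 193 230 69
21.0 192 230 68
21.8 191 230 66
22.5 190 230 65
23.2 188 229 64
24.0 182 219 70
24.7 174 208 78
25.5 167 196 87
26.2 169 192 108
27.0 179 194 138
27.7 189 196 168
28.5 199 199 194
29.2 208 207 207
30.0 218 217 219
```

```bash
python3 -c "
from p import *
ims=[]
for i in range(2):
  a=snapshot('side'); ims.append(a['color'].astype(np.float32))
im=np.mean(ims,0)
m=np.array([.5289,-.0721,.048+.031]); u=np.array([.5347-.523,-.1477-.0035,0]);u/=np.linalg.norm(u)
for off in (-.003,0,.003):
  sd=np.array([-u[1],u[0],0])*off
  s=np.arange(-36,37,1.)
  px=np.array([proj(a,m+sd+u*k/1000) for k in s],np.float32)
  pr=cv2.remap(im,px[:,0][None].copy(),px[:,1][None].copy(),1)[0]
  print(off,px[0],px[-1]); print(' '.join('%d:%d/%d/%d'%(k,*v) for k,v in zip(s,pr)))
"
```

```text
-0.003 [351.8783 198.0798] [356.5512 184.0878]
-36:200/200/207 -35:199/200/205 -34:198/199/202 -33:196/199/198 -32:194/198/194 -31:192/198/190 -30:190/199/176 -29:187/201/153 -28:185/202/132 -27:182/204/105 -26:179/205/82 -25:178/208/63 -24:178/210/51 -23:179/212/38 -22:179/215/28 -21:180/217/19 -20:178/216/17 -19:174/211/17 -18:168/203/19 -17:163/197/20 -16:159/191/21 -15:152/181/31 -14:145/172/41 -13:140/165/49 -12:134/157/55 -11:130/152/58 -10:135/155/66 -9:143/162/78 -8:150/168/86 -7:156/174/93 -6:162/181/98 -5:168/188/103 -4:172/193/104 -3:176/197/110 -2:178/199/111 -1:182/203/112 0:179/201/106 1:173/195/96 2:167/190/87 3:162/186/78 4:157/182/69 5:154/180/58 6:150/178/46 7:147/177/36 8:145/175/29 9:143/173/24 10:142/173/22 11:149/181/22 12:156/188/24 13:161/193/26 14:165/198/27 15:167/200/26 16:165/198/28 17:163/195/31 18:162/193/36 19:161/191/42 20:160/189/48 21:158/184/60 22:154/176/78 23:150/168/93 24:147/160/107 25:144/153/121 26:144/149/135 27:150/152/147 28:157/158/158 29:164/164/168 30:172/171/178 31:178/177/186 32:183/182/191 33:188/187/195 34:192/192/199 35:197/197/202 
[... 1557 characters left out ...]
39/167/44 -11:141/164/60 -10:145/162/80 -9:151/161/105 -8:158/162/131 -7:167/167/157 -6:183/183/177 -5:198/198/193 -4:212/212/209 -3:221/221/219 -2:230/230/228 -1:222/224/214 0:215/218/204 1:209/213/196 2:204/209/190 3:198/205/184 4:186/196/158 5:174/188/130 6:162/180/100 7:149/171/68 8:135/162/33 9:131/160/23 10:134/162/24 11:138/166/26 12:144/173/28 13:149/178/30 14:153/183/30 15:156/187/29 16:159/191/27 17:161/194/26 18:164/198/26 19:165/200/27 20:163/196/37 21:161/192/47 22:159/187/56 23:156/183/65 24:153/179/73 25:156/178/89 26:160/177/107 27:164/176/126 28:167/174/148 29:170/172/168 30:174/173/182 31:180/180/188 32:186/186/194 33:192/192/200 34:197/198/205 35:202/203/209 36:200/202/206
```

```bash
python3 -m creep '[1,7,25,-0.6,0.6,0, 0,0,25,0,0,0, 0,0,25,0,0,0, 0,0,0,0,0,0]' 62
python3 -c "
from p import *
plan([.5393,-0.2308,.060],Rt(45))"
```

```text
clock: 22.95
tool_pos: [0.5429, -0.2311, 0.1102]
eef_rot: [0.397, 0.918, -0.0, 0.003]
contact_force: [-0.4, -0.0, -0.1]
opening: 0.283
t 22.95 pos [ 0.5429 -0.2311  0.1102] d [ -3.5912   0.2749 -50.2217] tool d [ 2.9707 -2.5396 50.1988] rot [ 0.1198  0.358  -1.8024] q [ 0.2706  0.82    0.0929  1.7939 -0.1333  0.5272  1.2029] F [-0.3791 -0.0039 -0.0732]
rows 2
1.5, -1.3, 25.1, 0.06, 0.18, -0.9
1.4, -1.2, 25.1, 0.06, 0.18, -0.9
```

```bash
python3 -m creep '[3,-2.5,0,0.1,0.4,-1.8, 0,0,0,0,0,0, 0,0,0,0,0,0, 0,0,0,0,0,0, 0,0,0,0,0,0]'
python3 -c "
from p import *
plan([.5393,-0.2308,.060],Rt(45))"
```

```text
clock: 23.37
tool_pos: [0.5398, -0.2314, 0.1137]
eef_rot: [0.383, 0.924, -0.0, 0.001]
contact_force: [-1.2, -1.1, 0.5]
opening: 0.665
t 23.37 pos [ 0.5398 -0.2314  0.1137] d [ -0.4935   0.6366 -53.6797] tool d [ 0.8992  0.1069 53.6781] rot [-0.0059  0.1069  0.02  ] q [ 0.2769  0.813   0.0858  1.7955 -0.1203  0.5365  1.2251] F [-1.1767 -1.0828  0.5356]
rows 2
0.4, 0.1, 26.8, -0, 0.05, 0.01
0.4, 0.1, 26.8, -0, 0.05, 0.01
```

```bash
python3 -m creep '[1,0,20,0,0.1,0, 1,0,18,0,0.1,0, 1,0,10,0,0,0, 0,0,0,0,0,0]'
python3 -c "
from p import *
plan([.5393,-0.2308,.060],Rt(45))"
```

```text
clock: 23.7
tool_pos: [0.5415, -0.231, 0.069]
eef_rot: [0.383, 0.924, 0.0, 0.005]
contact_force: [-0.2, 0.4, 0.0]
opening: 0.703
t 23.7 pos [ 0.5415 -0.231   0.069 ] d [-2.2133  0.2369 -8.9836] tool d [ 1.8047 -1.4354  8.9634] rot [ 0.2348  0.466  -0.0358] q [ 0.285   0.8834  0.07    1.8147 -0.1278  0.4387  1.2295] F [-0.2048  0.3795  0.039 ]
rows 1
1.8, -1.4, 9, 0.23, 0.47, -0.04
```

```bash
python3 -m creep '[1.8,-1.4,8,0.2,0.5,0, 0,0,0,0,0,0]'
python3 -m creep '[0,0,0,0,0,0, 0,0,0,0,0,0, 0,0,0,0,0,0, 0,0,0,0,0,0]' 34 20
python3 -m creep '[0,0,0,0,0,6, 0,0,0,0,0,6, 0,0,0,0,0,6, 0,0,0,0,0,0, 0,0,0,0,0,0]'
python3 -c "
from p import *
plan([.5393,-0.2308,.060],Rt(45))"
python3 -m creep '[0,0,0,0,0,0, 0,0,0,0,0,0, 0,0,0,0,0,0]' 60
python3 -m creep '[0,0,-20,0,0,0, 0,0,-35,0,0,0, 0,0,-35,0,0,0, 0,0,-20,0,0,0, 0,0,0,0,0,0]'
python3 -m creep '[0,0,0,0,0,0, 0,0,0,0,0,0, 0,0,0,0,0,0, 0,0,0,0,0,0, 0,0,0,0,0,0]' 0
python3 -c "
from p import *
ims=[]
a=snapshot('side');b=snapshot('top')
cv2.imwrite('pics/tt17.png',cv2.resize(b['color'][150:280,280:450],(784,600),interpolation=2)[:,:,::-1])
cv2.imwrite('pics/st17.png',cv2.resize(a['color'][150:230,310:390],(600,600),interpolation=2)[:,:,::-1])
m=np.array([.5289,-.0721,.048+.031]); u=np.array([.5347-.523,-.1477-.0035,0]);u/=np.linalg.norm(u)
for c in (a,b):
  s=np.arange(-32,33,1.)
  px=np.array([proj(c,m+u*k/1000) for k in s],np.float32)
  pr=cv2.remap(c['color'].astype(np.float32),px[:,0][None].copy(),px[:,1][None].copy(),1)[0]
  print(' '.join('%d:%d/%d/%d'%(k,*v) for k,v in zip(s,pr)))
"
```

```text
clock: 23.87
tool_pos: [0.5396, -0.231, 0.0614]
eef_rot: [0.383, 0.924, 0.0, -0.0]
contact_force: [-0.3, -0.3, -0.4]
opening: 0.699
clock: 24.2
tool_pos: [0.5404, -0.2319, 0.063]
eef_rot: [0.383, 0.924, 0.0, 0.001]
contact_force: [0.8, 0.3, -5.8]
opening: 0.45
clock: 24.62
tool_pos: [0.5403, -0.2319, 0.063]
eef_rot: [0.528, 0.849, 0.0, 0.001]
contact_force: [-0.3, -1.3, -2.5]
opening: 0.447
t 24.62 pos [ 0.5403 -0.2319  0.063 ] d [-1.0386  1.1216 -2.9514] tool d [ 1.471  -0.4399  2.9478] rot [  0.1016   0.1212 -18.6877] q [ 0.2464  0.8999  0.142   1.8141 -0.2621  0.443   1.0317] F [-0.2581 -1.3036 -2.4509]
rows 3
0.5, -0.1, 1, 0.03, 0.04, -6.23
0.5, -0.1, 1, 0.03, 0.04, -6.23
0.5, -0, 1, 0.03, 0.04, -6.23
clock: 24.87
tool_pos: [0.5408, -0.2319, 0.0635]
eef_rot: [0.525, 0.851, 0.001, 0.002]
contact_force: [-0.6, -0.5, 0.7]
opening: 0.652
clock: 25.28
tool_pos: [0.5394, -0.2315, 0.1768]
eef_rot: [0.523, 0.852, 0.001, -0.0]
contact_force: [0.2, -0.7, -0.5]
opening: 0.676
clock: 25.7
tool_pos: [0.5381, -0.2307, 0.1746]
eef_rot: [0.522, 0.853, 0.001, -0.002]
contact_force: [0.1, -0.3, 0.
[... 1221 characters left out ...]
97/235/66 -15:196/236/66 -14:185/223/62 -13:171/207/58 -12:162/195/58 -11:160/190/68 -10:159/185/78 -9:176/197/110 -8:199/214/151 -7:222/230/191 -6:229/233/210 -5:238/237/231 -4:242/238/239 -3:242/238/240 -2:242/239/240 -1:243/240/241 0:243/239/239 1:241/239/234 2:239/238/226 3:237/237/218 4:219/222/194 5:200/206/169 6:182/194/139 7:173/194/107 8:163/194/73 9:170/204/64 10:183/221/63 11:194/233/63 12:197/234/65 13:199/234/68 14:200/235/68 15:200/234/69 16:201/234/69 17:200/234/69 18:200/234/68 19:200/235/68 20:200/236/68 21:201/237/68 22:199/237/66 23:198/236/63 24:194/231/66 25:181/215/79 26:170/199/92 27:177/195/127 28:188/194/163 29:200/197/197 30:212/210/212 31:225/223/228 32:229/227/232
```

View pics/tt17.png

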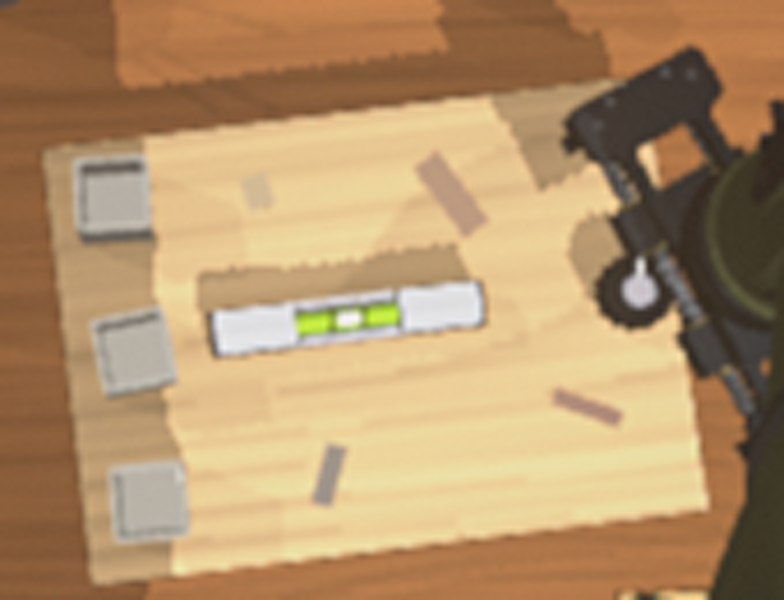

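View pics/st17.png

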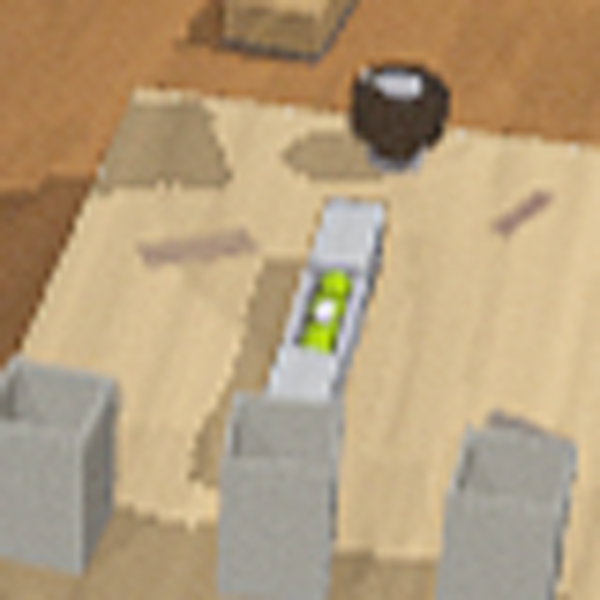

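```bash
python3 -c "
from p import *
plan([.5324,-.120,.15],Rt(5.4))"
```

```text
t 25.8 pos [ 0.5382 -0.2307  0.1747] d [ -5.7513 110.7384 -24.6549] tool d [101.1136  45.3072  25.0448] rot [-0.0778 -0.2267 21.6808] q [ 0.2109  0.7303  0.2035  1.7599 -0.2206  0.6772  1.0095] F [-0.0305  0.152  -0.6242]
rows 4
25.3, 11.3, 6.3, -0.02, -0.06, 5.42
26.2, 8.9, 6.2, -0.02, -0.06, 5.42
27, 6.4, 6.2, -0.02, -0.06, 5.42
27.5, 3.8, 6.2, -0.02, -0.06, 5.42
```

```bash
python3 -m creep '[25,11,6,0,0,5.4, 26,9,6,0,0,5.4, 27,6.4,6,0,0,5.4, 27.5,3.8,6,0,0,5.4, 0,0,0,0,0,0]' 0
python3 -c "
from p import *
plan([.5324,-.120,.10],Rt(5.4))"
```

```text
clock: 26.22
tool_pos: [0.5322, -0.1203, 0.1478]
eef_rot: [0.682, 0.731, -0.001, -0.002]
contact_force: [-1.0, -0.3, -0.4]
opening: 0.007
t 26.22 pos [ 0.5322 -0.1203  0.1478] d [  0.2034   0.2973 -47.8229] tool d [ 0.2225  0.3959 47.8221] rot [-0.2054 -0.0741 -1.3791] q [-0.0439  0.7441  0.3093  1.9032 -0.4001  0.5586  0.6023] F [-1.0117 -0.2935 -0.3814]
rows 2
0.1, 0.2, 23.9, -0.1, -0.04, -0.69
0.1, 0.2, 23.9, -0.1, -0.04, -0.69
```

```bash
python3 -m creep '[0,-1,24,-0.1,0,-0.7, 0,-1,22,-0.1,0,-0.7, 0,0,0,0,0,0, 0,0,0,0,0,0]'
python3 -c "
from p import *
plan([.5324,-.120,.084],Rt(5.4))"
```

```text
clock: 26.55
tool_pos: [0.531, -0.1175, 0.0999]
eef_rot: [0.67, 0.743, 0.0, -0.001]
contact_force: [0.6, -0.4, -0.0]
opening: 0.007
t 26.55 pos [ 0.531  -0.1175  0.0999] d [  1.3673  -2.474  -15.931 ] tool d [-2.626   1.1057 15.927 ] rot [-0.0044 -0.0866  0.5262] q [-0.0087  0.8151  0.2428  1.9364 -0.4265  0.4406  0.653 ] F [ 0.5929 -0.431  -0.0266]
rows 1
-2.6, 1.1, 15.9, -0, -0.09, 0.53
```

```bash
python3 -m creep '[-2.6,1,8,0,0,0.5, 0,0,6,0,0,0, 0,0,0,0,0,0]'
python3 -m creep '[0,0,2,0,0,0]'
python3 -m creep '[0,0,2,0,0,0]'
python3 -c "
from p import *
a=snap('side','s18'); cv2.imwrite('pics/st18.png',cv2.resize(a['color'][130:250,270:430],(800,600),interpolation=2)[:,:,::-1])
plan([.5324,-.120,.084],Rt(5.4))"
```

```text
clock: 26.8
tool_pos: [0.5336, -0.1219, 0.0866]
eef_rot: [0.674, 0.739, 0.001, 0.001]
contact_force: [0.2, -0.1, -0.5]
opening: 0.01
clock: 26.88
tool_pos: [0.5342, -0.1226, 0.0851]
eef_rot: [0.674, 0.739, 0.001, 0.002]
contact_force: [0.3, 0.8, -0.1]
opening: 0.009
clock: 26.97
tool_pos: [0.5344, -0.1229, 0.0833]
eef_rot: [0.674, 0.739, 0.001, 0.002]
contact_force: [0.1, 0.4, -0.2]
opening: 0.007
t 27.02 pos [ 0.5344 -0.123   0.083 ] d [-1.9737  2.9904  0.9544] tool d [ 3.1561 -1.69   -0.9653] rot [ 0.2358  0.0711 -0.1877] q [ 0.0092  0.8452  0.2268  1.9338 -0.4394  0.4062  0.659 ] F [ 0.0699 -0.5331  0.3474]
rows 1
3.2, -1.7, -1, 0.24, 0.07, -0.19
```

View pics/st18.png

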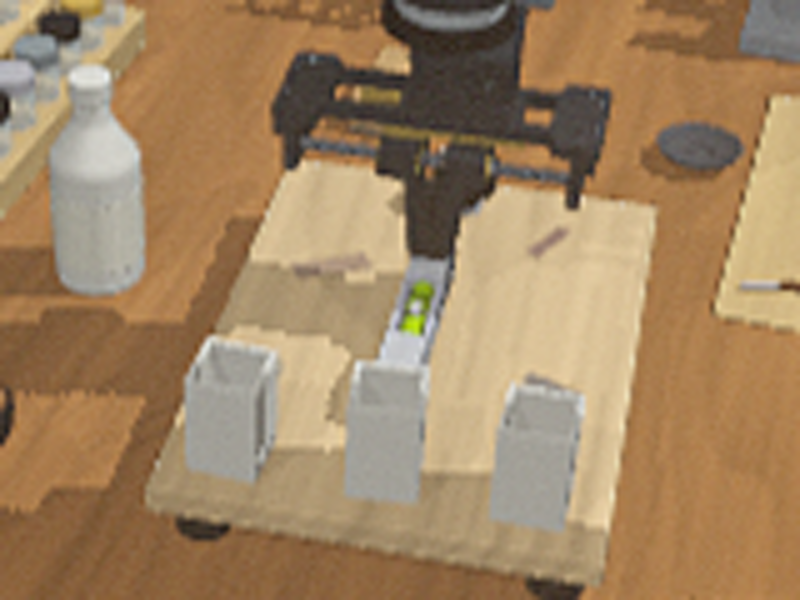

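```bash
python3 -m creep '[2,-1.5,1,0.2,0,0]'
python3 -m creep '[0,0,1.2,0,0,0]'
python3 -m creep '[0,0,1.2,0,0,0]'
```

```text
clock: 27.1
tool_pos: [0.533, -0.1217, 0.0823]
eef_rot: [0.674, 0.738, -0.0, 0.001]
contact_force: [0.2, 0.1, 0.8]
opening: 0.004
clock: 27.18
tool_pos: [0.5329, -0.1212, 0.0812]
eef_rot: [0.674, 0.738, -0.0, 0.001]
contact_force: [-1.0, -0.3, 0.0]
opening: 0.006
clock: 27.27
tool_pos: [0.533, -0.1213, 0.0806]
eef_rot: [0.674, 0.738, 0.0, 0.001]
contact_force: [-2.3, 0.3, 19.1]
opening: 0.004
```

```bash
python3 -m creep '[0,0,1.2,0,0,0]'; python3 -c "
from p import *
plan([.5324,-.120,.080],Rt(5.4))"
```

```text
clock: 27.35
tool_pos: [0.533, -0.1213, 0.0805]
eef_rot: [0.674, 0.738, 0.0, 0.001]
contact_force: [-3.4, 1.9, 19.3]
opening: 0.004
t 27.35 pos [ 0.533  -0.1213  0.0805] d [-0.6378  1.3276 -0.5448] tool d [ 1.3805 -0.5165  0.5417] rot [ 0.1353  0.0776 -0.2147] q [ 0.0074  0.8486  0.2247  1.938  -0.4418  0.3999  0.6582] F [-3.3718  1.8596 19.3468]
rows 1
1.4, -0.5, 0.5, 0.14, 0.08, -0.21
```

```bash
python3 -m creep '[0,0,0.7,0,0,0, 0,0,0.7,0,0,0]'; python3 -c "
from p import *
for i in range(8):
  c=['side','top'][i%2]; s=snapshot(c)
  st=get_state(); print(st['clock'],st['contact_force'],st['tool_pos'])
a=snap('side','s19'); cv2.imwrite('pics/st19.png',cv2.resize(a['color'][150:230,310:410],(750,600),interpolation=2)[:,:,::-1])
m=np.array([.5289,-.0721,.048+.031]); u=np.array([.5347-.523,-.1477-.0035,0]);u/=np.linalg.norm(u)
c=a;s=np.arange(-32,33,1.)
px=np.array([proj(c,m+u*k/1000) for k in s],np.float32)
pr=cv2.remap(c['color'].astype(np.float32),px[:,0][None].copy(),px[:,1][None].copy(),1)[0]
print(' '.join('%d:%d/%d'%(k,v[1],v[2]) for k,v in zip(s,pr)))
"
```

```text
clock: 27.52
tool_pos: [0.533, -0.1213, 0.0806]
eef_rot: [0.674, 0.738, 0.001, 0.002]
contact_force: [-1.5, 1.5, 5.9]
opening: 0.008
27.5667 [-1.9737 -0.3989  7.1329] [ 0.533  -0.1214  0.0806]
27.6167 [-1.1035 -0.1555  6.1454] [ 0.533  -0.1213  0.0806]
27.6667 [-1.4642  0.1039  6.8846] [ 0.533  -0.1213  0.0806]
27.7167 [-1.4799  0.2965  7.0152] [ 0.533  -0.1213  0.0806]
27.7667 [-1.5873  0.8944  6.7924] [ 0.533  -0.1213  0.0806]
27.8167 [-0.9913  0.6513  7.3056] [ 0.533  -0.1213  0.0806]
27.8667 [-0.9901 -0.6704  7.9584] [ 0.533  -0.1213  0.0806]
27.9167 [-0.1384  0.9336  6.98  ] [ 0.533  -0.1213  0.0806]
-32:200/202 -31:201/196 -30:202/182 -29:203/168 -28:204/152 -27:205/136 -26:206/117 -25:208/92 -24:210/71 -23:213/49 -22:215/31 -21:217/24 -20:217/24 -19:219/25 -18:219/24 -17:219/25 -16:217/27 -15:210/33 -14:205/39 -13:200/46 -12:194/54 -11:187/68 -10:179/87 -9:169/110 -8:161/128 -7:152/146 -6:149/161 -5:161/171 -4:171/181 -3:179/183 -2:187/184 -1:191/183 0:185/168 1:179/157 2:173/147 3:168/137 4:162/126 5:153/104 6:145/84 7:138/66 8:131/49 9:124/34 10:127/32 11:133/32 12:138/32 13:143/32 14:149/32 15:153/31 16:156/28 17:159/26 18:161/24 19:163/23 20:163/26 21:162/39 22:160/54 23:159/69 24:158/85 25:158/103 26:155/114 27:153/125 28:151/134 29:149/144 30:147/152 31:149/156 32:151/158
```

View pics/st19.png

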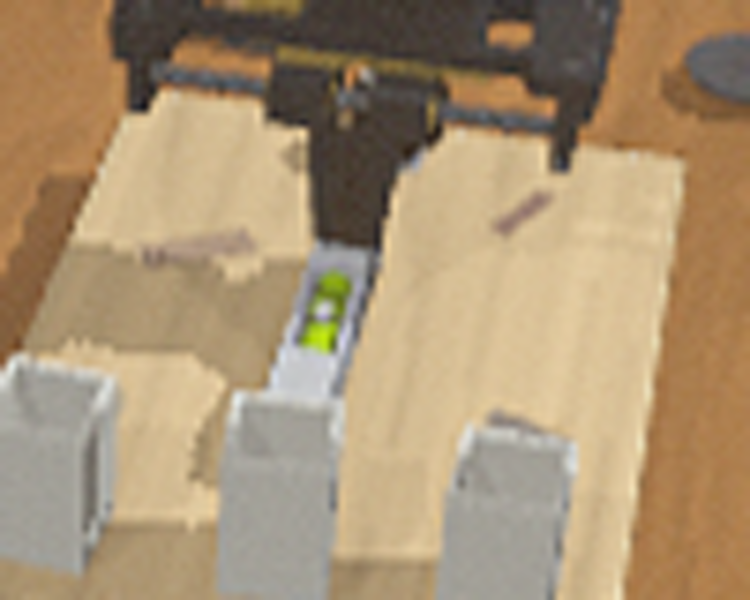

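```bash
python3 -c "
from plant import finish_job
print(finish_job())"
```

```text
the job is handed in; nothing more can be done
None
```

I finished the job in about 28 s of robot time and handed it in while pressing on the level. `finish_job` reports no verdict, so what follows rests on my own checks.

- **Mould box:** I stood the fallen box up in its empty place, the one at -85 mm along the row, and let go. The last pictures show all three boxes upright. I set the position from the camera calibration and did not re-measure it after release.
- **Level:** It lies flat and lengthwise between the row and the knob, with its middle about 9 mm from `board_mid`, towards the row.
- **Knob:** The bubble started about 9.4 mm off centre, towards the row. I turned the knob 153° clockwise, which left it about 1 mm off. I then turned it another 18–19°.
- **Bubble at rest:** With the arm off the level, the top camera put the bubble within about 0.3 mm of centre. The side camera could suggest up to about 1 mm off towards the row. Both readings are inside the ±2 mm limit, but the pictures resolve only about 2.5 mm per pixel, so these figures come from interpolating between pixels.
- **Press:** The closed fingertips push on the solid part of the level's top, about 48 mm from its middle on the knob side. The force held at 6–8 N over the last 0.4 s. It peaked at about 19 N on first contact. The bubble still looked centred in the side picture under load; I took no top-camera reading at that point.
- **Bystanders:** I saw no contact with them during the work. I did not measure their positions afterwards.

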